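# Dial open the precious-metal box

## Robot

A 6-joint arm with a two-finger parallel gripper is mounted at the origin on a cart in front of the work surface, level with it; the furniture and walls round the work are solid. World frame = base frame: x ahead of the robot, y to its left, z up, the work surface at z = 0. Lengths are in m, angles in rad, forces in N, time in s.
With the tool pointing down it reaches from about 0.225 to 0.875 m from the base axis. Payload 3.4 kg.
Tool frame: the origin (TCP) lies between the finger pads; the fingertips stand 11 mm ahead of it and the grasp point (between the pads) lies 8 mm behind it (tips_ahead is the distance from the TCP to the fingertips, in m); z points along the fingers, x is the direction in which the jaws open and shut, and the axes are right-handed (so a half turn about z gives the same grasp; the last joint's range is limited). The gripper opens to 85 mm and grips with 20 to 120 N. Pads are 22 mm wide; open, the fingers measure 114 mm over their backs; the gripper's body (76 mm by 85 mm) begins 54 mm behind the grasp point. The pads swing forward as they close: fully open they stand 13 mm farther back than shut.
Start: joints at [1.202, 0.276, 1.505, -0, 1.361, -0.121], TCP at [0.141, 0.557, 0.216] pointing down, gripper open.
Joint ranges: [-2.89, 2.89], [-0.75, 2.08], [0.22, 2.7], [-1.18, 4.32], [0.11, 2.71], [-2.7, 2.7]. Speed limits (rad/s): [2.57, 2.57, 3.14, 3.14, 3.14, 3.14].

## Interface

Orientations are given as a unit quaternion [w, x, y, z].
In Python, from rig import get_state, get_image, sign_off, masks_of, tips_ahead gives the robot as it stands.
- The arm moves only by the tool play_rows, never from a script. Its argument "series" is a list of rows, each an object of numbers: "fingers": the closure, from -1 (fully open) to 1 (shut); "dx", "dy", "dz": the shift along the world's x, y, z in mm; "turn": the turn about the world's z in rad. A call has 1 to 20 rows; each row shifts and turns the pose as measured when the row begins; what a row does not reach is not made up. A row lasts 1/12 s, in which the tool goes at most 41.7 mm and 7.16 degrees, less where a joint would pass 70% of its speed; a pose out of reach is approached as far as the arm can. A call with a gripper value outside its range is refused whole. The fingers move at their own pace and stop on an object; "squeeze" is the grip in N (left out, the last holds). Time passes only in rows, so rows that do not move let the fingers close. It gives the time, the measured TCP pose, the force and the opening at its end, in the units of the state.
- get_state(): the state, without advancing time (a new reading comes with each control period).
- get_image(name): name is "side" or "top"; returns a dict with "pixels" (420x560x3 uint8, red, green, blue), "vfov" (degrees; the focal length in pixels is half the picture's height over the tangent of half this angle, whatever the lens; pixels are square), "cx", "cy" (the principal point, pixels), "rvec" (rotation vector, rad) and "tvec" (3), from world to camera coordinates, as OpenCV has them. Camera axes: x right, y down, z forward; pixel columns grow to the right and rows downward; lengths in m; the calibration is good to about 2 mm. A picture is of the moment at which its call begins. There is no depth.
- sign_off(): hands the job in, once; it reports no verdict.
Trained networks look in a picture, given as the dict that the camera call returned (one of the last four; its "shot" number tells which), for a name from the list of things; names that differ only in an ending like _2 or _b are one class to them, and where a whole thing is asked for, a point or a joint stands for the part that bears it (a point fixed in the world has none). Each returns a list of dicts, best first, with "p" (0 to 1); they miss things now and then, are a little off and sometimes report something else, mostly with a low value. They report only what shows in the picture. A call takes as long as a camera call.
- masks_of(picture, label): "region" (420x560 bool, what is visible of it) and "xy" ([column, row] in pixels, amid what is visible of it).
The state is a dict: "clock": time; "qpos": joint angles; "qd": joint speeds; "effort": joint torques, N m; "position": TCP position; "ee_rot": TCP orientation; "contact_force": force on the tool from outside, world axes, zero at the start; "moment": the same for the moment, N m; "width": finger opening in m.
Only numpy, scipy, OpenCV 4.12 (cv2) and the standard library are available. Lean on these libraries where they do the work, as an engineer would, in place of code of your own. Each camera call takes 0.05 s, during which the arm holds its last target. There are 200 camera calls.

## Task

Open the small dark-green metal box so that the silver can be weighed out. Its lock dial reads like a clock face with the red double mark at twelve, and the numbers are shown by the black spinner peg: turn clockwise at least two full turns and stop at 4, turn back anticlockwise past 1 once and stop at 1 the second time it comes round, then turn clockwise again slowly until, somewhere about 7, the dial catches and goes solid; do not force it any further or the bolt will bend, and never pull hard on a bolted lid. Then swing the lid up until it stands well open, let go, and leave the other things on the bench where they are.

Things in the scene. Friction and masses are not known exactly. Their poses are not given: they have to be found in the camera images.
- lockbox: dark-green steel box, fixed to the bench, 239 mm long (its x), 124 mm wide (y), 85 mm high. Origin on the bench under the dial's axis; x points from the dial (robot's end) to the lid (far end), z up. Solid lock case with the dial: x -59 to 59 mm; lidded compartment with the silver: x 60 to 178 mm
- dial_center (a point): centre of the dial's face, 96 mm above the bench (a hub stands 4 mm higher). Black disc, 81 mm diameter, in a fixed pale ring of 107 mm with twelve hour marks (long at 3, 6, 9; red double mark at twelve) and minute ticks. Twelve lies in the box's +x (towards the lid), three in its -y
- dial (a joint): clockwise turn of the dial seen from above, rad, endless, counting on over full turns: 0 with the spinner peg at twelve, 0.5236 per hour mark (4 is 2.094, 1 is 0.524, plus full turns). Starts with the peg between about nine and three. Takes 1 to 3 N at the peg; once a turn, near 7, a faint tick of 1 or 2 N is felt even when nothing is set
- spinner_top (a point): top centre of the spinner peg, the black upright crank peg on the dial: 13.6 mm diameter, axis 30 mm from the dial's axis, from 97.5 to 129.5 mm above the bench. It revolves freely on its pin, so a gripper that keeps its orientation can carry it round. A white line on the dial runs through it
- bolt: spring bolt hidden in the lock case; origin at box x = 38 mm thrown (holds the lid), 29 mm drawn. With both wheels set and the cam's notch under it, it snaps back into the notches and the dial is blocked solid both ways. The catching point is worn: anywhere within 20 degrees either side of 7, not visible. The bolt bears at most 25 N, about the same at the peg: feel for it slowly
- wheel_pack (a point): point on the dial's axis in the hidden wheel pack, 48 mm above the bench. The dial picks up the first wheel within a turn and that one the second within another, either way round; a wheel stays where the turning was reversed and must be within 6 degrees of its number. An overshoot cannot be turned back: start again
- lid (a joint): opening angle of the lid, rad: 0 shut, 1.57 upright, at most 1.7. A stiff hinge holds it wherever it is left; it needs about 3 N at the bar. The lid is a 116 x 124 x 6 mm plate flush with the box top
- lid_bar (a point): middle of the lid's round handle bar, 9.6 mm thick and 68 mm long along the box's y, axis 28 mm above the lid's face on two thin posts at its ends. Shut: 113 mm above the bench, 86 mm in box x from the dial's axis. The bar is fixed to the lid and turns with it
- lid_hinge (a point): middle of the lid's hinge line, which runs along the box's y, 180 mm in box x from the dial's axis, 82 mm above the bench. When shut the bar lies 94 mm before it and 31 mm above it; it swings up and back about it
- notebook: dark-blue bound notebook, 148 x 105 x 12 mm, loose, front left; bystander. Origins of the bystanders: centre of the underside
- pencil: yellow pencil, 176 mm long, loose, left of the box; bystander
- mould_low: low mould ring with red-brown filling, 88 mm diameter, 30 mm high, loose, front right; bystander
- tweezers: dark tweezers, 137 mm long, loose, left of the box; bystander
- jar: white jar with blue lid, 52 mm diameter, 60 mm high, loose, in front of the box; bystander

How it is judged:
By the outcome, as a careful person would: the job done as asked, in the order asked, and still so for the second after the job is handed in, with the robot touching nothing.
It also fails if it takes over 64 s, if anything falls off the work surface, if the arm or the gripper's body presses on something with over 40 N, if the wrist force passes 120 N, or if a joint passes its speed limit or range.

## Working session

There is one attempt and no reset: what is moved stays moved. The work goes in short steps, Python scripts to look and compute and a tool call to move; the robot and the scene stay as the last step left them, time stands still between calls to the robot, and variables do not carry over. Pictures are saved under pics/ and viewed, about 8 in all and at most 12, crops included, and the job is handed in when it is done.

Besides the shell and the picture viewer there is one more tool, called after "Emit:" by a JSON object that holds its "api" and its "payload", one argument or row to a line. play_rows: Moves the arm, as the interface text tells. Its arguments: {"type":"object","properties":{"series":{"type":"array"},"squeeze":{"type":"number"}},"required":["series"]}

```bash
mkdir -p pics
cat > h.py <<'E'
import numpy as np, cv2
from rig import get_state, get_image, sign_off, masks_of, tips_ahead
def K(im):
    h=im["pixels"].shape[0]; f=h/2/np.tan(np.radians(im["vfov"])/2)
    return np.array([[f,0,im["cx"]],[0,f,im["cy"]],[0,0,1.]])
def proj(im,P):
    return cv2.projectPoints(np.array(P,float).reshape(-1,1,3),np.array(im["rvec"],float),np.array(im["tvec"],float),K(im),None)[0].reshape(-1,2)
def ray(im,uv):
    R=cv2.Rodrigues(np.array(im["rvec"],float))[0]; t=np.array(im["tvec"],float)
    d=R.T@np.linalg.inv(K(im))@np.array([uv[0],uv[1],1.]); return -R.T@t,d
def atz(im,uv,z):
    c,d=ray(im,uv); return c+d*(z-c[2])/d[2]
def save(im,n,crop=None,s=1):
    p=im["pixels"][:,:,::-1]
    if crop: p=p[crop[1]:crop[3],crop[0]:crop[2]]
    cv2.imwrite("pics/"+n,cv2.resize(p,None,fx=s,fy=s,interpolation=cv2.INTER_CUBIC))
E
python3 - <<'E'
from h import *
s=get_state(); print(s, tips_ahead)
for n in("top","side"):
    im=get_image(n); save(im,n+"0.png"); print(n,im.keys(),im["vfov"],im["rvec"],im["tvec"])
    for l,z in(("dial",.096),("spinner_top",.1295),("lid_bar",.113),("lid",.085),("lockbox",.085),("jar",.06),("mould_low",.03),("notebook",.012),("pencil",0),("tweezers",0)):
        r=masks_of(im,l)
        for q in r[:1]: print(l,round(q["p"],2),q["xy"],q["region"].sum(),atz(im,q["xy"],z).round(3))
E
```

```text
{'clock': 0.0, 'qpos': array([ 1.20202393e+00,  2.76646963e-01,  1.50614946e+00, -9.50286826e-06,
        1.36066883e+00, -1.21034211e-01]), 'qd': array([ 0.0006408 , -0.00145092,  0.00078305,  0.00155828,  0.00049163,
       -0.00093952]), 'effort': array([-3.17026170e-03, -4.16776872e+01, -2.45803714e+01, -3.93269211e-04,
        1.08840768e-02, -7.33733714e-06]), 'position': array([0.1408251 , 0.55692189, 0.21540358]), 'ee_rot': array([ 4.85767273e-04,  7.89052851e-01,  6.14324606e-01, -8.00444789e-04]), 'contact_force': array([ 0.04463212, -1.08726555,  0.15706989]), 'moment': array([ 0.02767657,  0.03855304, -0.00614964]), 'width': 0.08562225008114224} 0.011
top dict_keys(['pixels', 'vfov', 'cx', 'cy', 'rvec', 'tvec', 'shot']) 56.851596220516036 [ 2.14607335 -2.11370981  0.18937412] [0.15869445 0.56358834 0.86862687]
dial 0.96 [286.5, 224.1] 1061 [0.527 0.169 0.096]
spinner_top 0.2 [286.2, 200.9] 5685 [0.573 0.17  0.13 ]
lid_bar 0.88 [279.0, 176.4] 2574 [0.632 0.187 0.113]
lid 0.75 [283.8, 172.3] 2505 [0.65  0.177 0.085]
lockbox 0.69 [284.4, 200.1] 5656 [0.584 0.175 0.085]
jar 0
[... 182 characters left out ...]
[0.683 0.301 0.   ]
tweezers 0.61 [244.5, 296.4] 2850 [0.364 0.267 0.   ]
side dict_keys(['pixels', 'vfov', 'cx', 'cy', 'rvec', 'tvec', 'shot']) 48.47963906722097 [ 0.08960269 -2.76004508  1.39639794] [0.56187286 0.01304413 1.00367545]
dial 0.88 [295.3, 217.9] 982 [0.527 0.166 0.096]
lid_bar 0.57 [229.3, 227.8] 2766 [0.637 0.222 0.113]
lid 0.87 [226.7, 230.3] 2912 [0.649 0.195 0.085]
lockbox 0.64 [258.6, 245.1] 9786 [0.587 0.232 0.085]
jar 0.85 [376.6, 234.9] 916 [0.376 0.163 0.06 ]
mould_low 0.61 [369.3, 209.9] 1013 [0.378 0.044 0.03 ]
notebook 0.59 [385.2, 301.1] 4442 [0.367 0.281 0.012]
pencil 0.63 [206.6, 307.8] 364 [0.673 0.304 0.   ]
tweezers 0.86 [301.7, 308.4] 397 [0.509 0.295 0.   ]
```

Run:
```python
import cv2
a=cv2.imread("pics/top0.png");b=cv2.imread("pics/side0.png")
cv2.imwrite("pics/t1.png",cv2.resize(a[120:340,190:410],(600,600),interpolation=2)[:, :])
cv2.imwrite("pics/s1.png",cv2.resize(b[140:340,170:430],(780,600),interpolation=2))
```

```text
(no output)
```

View pics/t1.png

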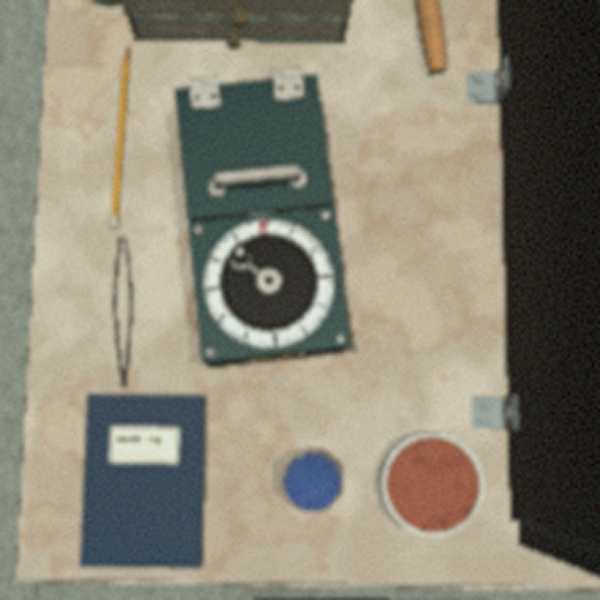

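View pics/s1.png

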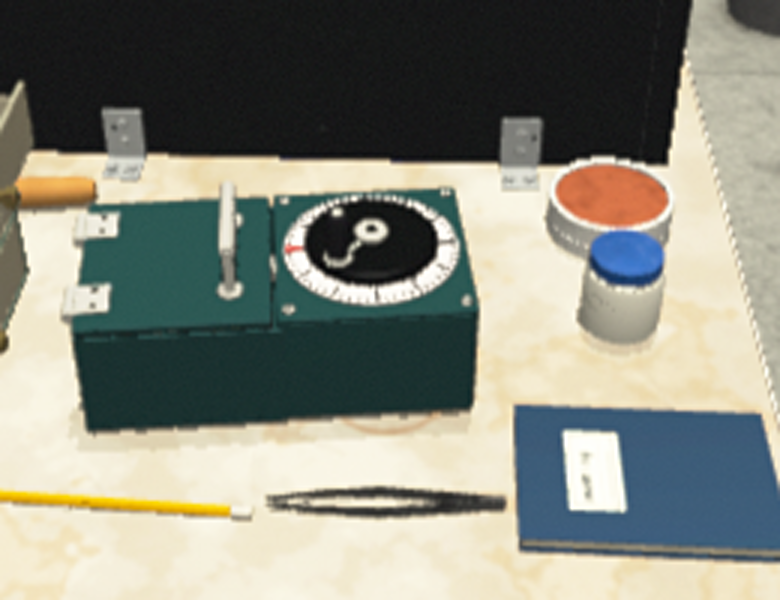

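Run:
```python
from h import *
from scipy.optimize import least_squares
t=get_image("top");s=get_image("side")
T=lambda a,b:(190+a/2.7273-.32,120+b/2.7273-.32)
S=lambda a,b:(170+a/3-.33,140+b/3-.33)
# box frame pts, (image, pixel); box +y = left
obs=[((0,0,.100),t,T(269,281)),((0,0,.100),s,S(372,230)),
((-.059,.062,.085),t,T(208,363)),((-.059,-.062,.085),t,T(352,348)),((.178,.062,.085),t,T(178,89)),((.178,-.062,.085),t,T(316,75)),
((-.059,.062,.085),s,S(474,316)),((-.059,-.062,.085),s,S(455,188)),((.178,.062,.085),s,S(78,333)),
((.086,.034,.113),t,T(215,181)),((.086,-.034,.113),t,T(300,171)),
((.086,.034,.113),s,S(229,250)),((.086,-.034,.113),s,S(228,186))]
def w(p,P): c,n=np.cos(p[2]),np.sin(p[2]); return [p[0]+c*P[0]-n*P[1],p[1]+n*P[0]+c*P[1],P[2]]
f=lambda p:np.ravel([proj(i,w(p,P))[0]-np.array(u) for P,i,u in obs])
r=least_squares(f,[.527,.168,.1],loss="soft_l1"); print(r.x); print(f(r.x).reshape(-1,2).round(1))
p=r.x
for nm,P in(("dialc",(0,0,.096)),("bar",(.086,0,.113)),("hinge",(.18,0,.082))): print(nm,np.round(w(p,P),4))
g=lambda q:np.r_[proj(t,w(p,(.03*np.cos(q[0]),-.03*np.sin(q[0]),.1295)))[0]-T(239,251),proj(s,w(p,(.03*np.cos(q[0]),-.03*np.sin(q[0]),.1295)))[0]-S(337,212)]
for a0 in(-1.,0,1):
  q=least_squares(g,[a0]); print(q.x,q.fun.round(1),w(p,(.03*np.cos(q.x[0]),-.03*np.sin(q.x[0]),.1295)))
```

```text
[0.529173   0.16504384 0.12744837]
[[-0.   0.2]
 [ 0.2 -0.5]
 [-2.3  0.2]
 [-0.  -0.5]
 [-1.6 -0.4]
 [ 0.4 -0.9]
 [ 2.8 -2.2]
 [ 0.4 -0.9]
 [-2.5 -1.3]
 [ 0.3 -0.3]
 [-0.6  0.1]
 [-0.1  1. ]
 [ 0.6 -0.4]]
dialc [0.5292 0.165  0.096 ]
bar [0.6145 0.176  0.113 ]
hinge [0.7077 0.1879 0.082 ]
[-0.7551068] [ 0.4  0.2  0.2 -0.3] [np.float64(0.5482283872197641), np.float64(0.18821477591769853), 0.1295]
[-0.75510683] [ 0.4  0.2  0.2 -0.3] [np.float64(0.5482283863342544), np.float64(0.18821477664592698), 0.1295]
[-0.75510686] [ 0.4  0.2  0.2 -0.3] [np.float64(0.5482283857313154), np.float64(0.188214777141774), 0.1295]
```

Emit:
{"api": "play_rows", "payload": {
  "series": [
    {"dx":27,"dy":-24.6,"dz":0,"fingers":-1},
    {"dx":27,"dy":-24.6},
    {"dx":27,"dy":-24.6},
    {"dx":27,"dy":-24.6},
    {"dx":27,"dy":-24.6},
    {"dx":27,"dy":-24.6},
    {"dx":27,"dy":-24.6},
    {"dx":27,"dy":-24.6},
    {"dx":27,"dy":-24.6},
    {"dx":27,"dy":-24.6},
    {"dx":27,"dy":-24.6},
    {"dx":27,"dy":-24.6},
    {"dx":27,"dy":-24.6},
    {"dx":0,"dy":0}
  ],
  "squeeze": 30
}}

```text
invalid input at $.series[0]: expected keys fingers, dx, dy, dz, turn
```

Emit:
{"api": "play_rows", "payload": {
  "series": [
    {"fingers":-1,"dx":27,"dy":-24.6,"dz":0,"turn":0},
    {"fingers":-1,"dx":27,"dy":-24.6,"dz":0,"turn":0},
    {"fingers":-1,"dx":27,"dy":-24.6,"dz":0,"turn":0},
    {"fingers":-1,"dx":27,"dy":-24.6,"dz":0,"turn":0},
    {"fingers":-1,"dx":27,"dy":-24.6,"dz":0,"turn":0},
    {"fingers":-1,"dx":27,"dy":-24.6,"dz":0,"turn":0},
    {"fingers":-1,"dx":27,"dy":-24.6,"dz":0,"turn":0},
    {"fingers":-1,"dx":27,"dy":-24.6,"dz":0,"turn":0},
    {"fingers":-1,"dx":27,"dy":-24.6,"dz":0,"turn":0},
    {"fingers":-1,"dx":27,"dy":-24.6,"dz":0,"turn":0},
    {"fingers":-1,"dx":27,"dy":-24.6,"dz":0,"turn":0},
    {"fingers":-1,"dx":27,"dy":-24.6,"dz":0,"turn":0},
    {"fingers":-1,"dx":27,"dy":-24.6,"dz":0,"turn":0},
    {"fingers":-1,"dx":0,"dy":0,"dz":0,"turn":0}
  ],
  "squeeze": 30
}}

```text
clock: 2.37
position: [0.5045, 0.2233, 0.2176]
ee_rot: [-0.0, 0.786, 0.618, 0.004]
contact_force: [-0.4, 0.8, -0.1]
width: 0.0852
```

Emit:
{"api": "play_rows", "payload": {
  "series": [
    {"fingers":-1,"dx":14,"dy":-11.5,"dz":-10,"turn":0},
    {"fingers":-1,"dx":14,"dy":-11.5,"dz":-15,"turn":0},
    {"fingers":-1,"dx":12,"dy":-10,"dz":-20,"turn":0},
    {"fingers":-1,"dx":0,"dy":0,"dz":0,"turn":0},
    {"fingers":-1,"dx":0,"dy":0,"dz":0,"turn":0}
  ]
}}

```text
clock: 2.78
position: [0.5483, 0.1874, 0.1723]
ee_rot: [-0.0, 0.788, 0.615, 0.006]
contact_force: [-0.3, 0.1, 0.3]
width: 0.0853
```

Run:
```python
from h import *
s=get_state(); print(s["position"],s["contact_force"],s["moment"])
a=get_image("top");b=get_image("side")
print(proj(a,[.548,.188,.1295]),proj(b,[.548,.188,.1295]))
p=cv2.resize(a["pixels"][150:270,220:340],(400,400),interpolation=2);q=cv2.resize(b["pixels"][130:250,230:350],(400,400),interpolation=2)
cv2.imwrite("pics/c2.png",np.hstack([p,q])[:,:,::-1])
```

```text
[0.54829747 0.1873729  0.17227807] [-0.3050452   0.07957116  0.34626846] [ 0.00124345  0.01976915 -0.0136505 ]
[[277.81845536 212.06660003]] [[282.38105085 209.99744917]]
```

View pics/c2.png

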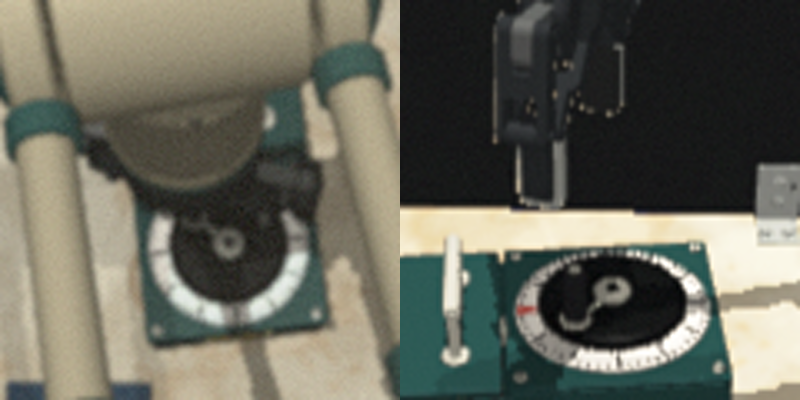

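Emit:
{"api": "play_rows", "payload": {
  "series": [
    {"fingers":-1,"dx":0,"dy":0.6,"dz":-18,"turn":0},
    {"fingers":-1,"dx":0,"dy":0,"dz":-18,"turn":0},
    {"fingers":-1,"dx":0,"dy":0,"dz":-14,"turn":0},
    {"fingers":-1,"dx":0,"dy":0,"dz":0,"turn":0},
    {"fingers":-1,"dx":0,"dy":0,"dz":0,"turn":0},
    {"fingers":-1,"dx":0,"dy":0,"dz":0,"turn":0}
  ]
}}

```text
clock: 3.38
position: [0.5473, 0.1946, 0.1293]
ee_rot: [0.001, 0.786, 0.618, 0.011]
contact_force: [0.0, 0.4, 0.2]
width: 0.0853
```

Emit:
{"api": "play_rows", "payload": {
  "series": [
    {"fingers":-1,"dx":0.5,"dy":-6,"dz":-7,"turn":0},
    {"fingers":-1,"dx":0,"dy":0,"dz":-5,"turn":0},
    {"fingers":-1,"dx":0,"dy":0,"dz":0,"turn":0}
  ]
}}

```text
clock: 3.63
position: [0.5495, 0.1894, 0.1201]
ee_rot: [0.003, 0.785, 0.619, 0.014]
contact_force: [-0.0, -0.1, 0.2]
width: 0.0852
```

Emit:
{"api": "play_rows", "payload": {
  "series": [
    {"fingers":-1,"dx":-1,"dy":-1,"dz":-3,"turn":0},
    {"fingers":0,"dx":0,"dy":0,"dz":0,"turn":0},
    {"fingers":1,"dx":0,"dy":0,"dz":0,"turn":0},
    {"fingers":1,"dx":0,"dy":0,"dz":0,"turn":0},
    {"fingers":1,"dx":0,"dy":0,"dz":0,"turn":0},
    {"fingers":1,"dx":0,"dy":0,"dz":0,"turn":0},
    {"fingers":1,"dx":0,"dy":0,"dz":0,"turn":0},
    {"fingers":1,"dx":0,"dy":0,"dz":0,"turn":0}
  ]
}}

```text
clock: 4.3
position: [0.5491, 0.1879, 0.1175]
ee_rot: [0.003, 0.786, 0.619, 0.015]
contact_force: [0.2, 0.8, 0.3]
width: 0.0009
```

```bash
cat >> h.py <<'E'
import json
C0=np.array([.5292,.1650]); YAW=.12745
def ang(p,c=C0):
    d=np.array(p[:2])-c; return YAW-np.arctan2(d[1],d[0]), np.hypot(*d)
def arc(a0,a1,n,fing=1):
    # n rows of clockwise dial angle a0->a1
    A=np.linspace(a0,a1,n+1); P=30*np.c_[np.cos(YAW-A),np.sin(YAW-A)]
    print(json.dumps([{"fingers":fing,"dx":round(x,1),"dy":round(y,1),"dz":0,"turn":0} for x,y in np.diff(P,axis=0)]))
def st():
    s=get_state(); a,r=ang(s["position"]); print(s["clock"],s["position"].round(4),s["ee_rot"].round(3),s["contact_force"].round(1),s["width"].round(4),"ang",round(a,3),"r",round(r,4))
    return s
E
python3 - <<'E'
from h import *
st(); get_state
arc(-.755,-.755+2.4,12)
E
```

```text
Traceback (most recent call last):
  File "h.py", line 26, in st
    s=get_state(); a,r=ang(s["position"]); print(s["clock"],s["position"].round(4),s["ee_rot"].round(3),s["contact_force"].round(1),s["width"].round(4),"ang",round(a,3),"r",round(r,4))
                                                                                                                                    ^^^^^^^^^^^^^^^^
AttributeError: 'float' object has no attribute 'round'
```

```bash
sed -i 's/s\["width"\].round(4)/round(float(s["width"]),4)/' h.py
python3 - <<'E'
from h import *
s=st()
a=get_image("top");b=get_image("side")
print(proj(a,s["position"]),proj(b,s["position"]))
p=cv2.resize(a["pixels"][170:270,230:330],(400,400),interpolation=2);q=cv2.resize(b["pixels"][160:260,240:340],(400,400),interpolation=2)
cv2.imwrite("pics/c3.png",np.clip(np.hstack([p,q])[:,:,::-1]*1.4+20,0,255))
E
```

```text
4.3 [0.5491 0.1879 0.1175] [0.003 0.786 0.619 0.015] [0.2 0.8 0.3] 0.0009 ang -0.727 r 0.0303
[[278.00559651 212.54067962]] [[281.87084299 215.41814836]][ WARN:0@3.954] global loadsave.cpp:1063 imwrite_ Unsupported depth image for selected encoder is fallbacked to CV_8U.
```

View pics/c3.png

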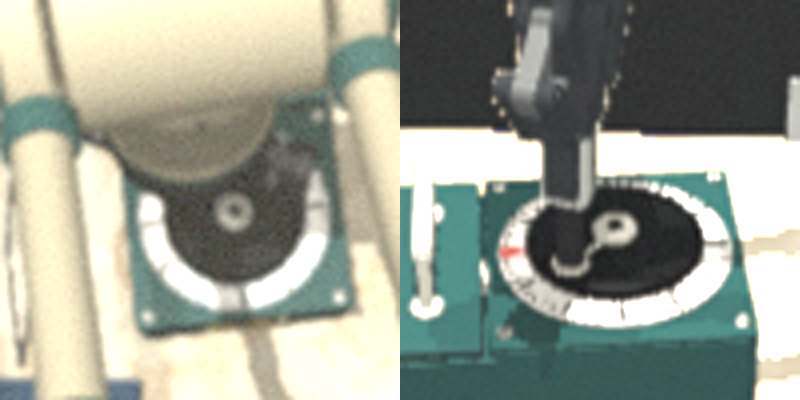

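Run:
```python
from h import *
from scipy.spatial.transform import Rotation as R
b=get_image("side"); s=get_state()
w,x,y,z=s["ee_rot"]; M=R.from_quat([x,y,z,w]).as_matrix(); print(M.round(3)); p=s["position"]
for o in([0,.0,.011],[0,.011,.011],[0,-.011,.011],[.0145,.011,.011],[.0145,-.011,.011],[0,0,-.008]): 
    u=proj(b,p+M@np.array(o))[0]; print(o,u.round(1),"crop",((u-[240,160])*4+[400,0]).round())
q=np.array([.5483,.1874,.1723])
for sg in(1,-1):
  for e in (-.011,.011):
    u=proj(b,q+M@np.array([sg*.05,e,-.002]))[0]; print(sg,e,((u-[230,130])*400/120+[400,0]).round())
print(s["qpos"].round(4))
```

```text
[[ 0.234  0.972  0.027]
 [ 0.972 -0.235  0.014]
 [ 0.02   0.023 -1.   ]]
[0, 0.0, 0.011] [281.8 220.4] crop [567. 242.]
[0, 0.011, 0.011] [275.9 219.2] crop [544. 237.]
[0, -0.011, 0.011] [287.7 221.6] crop [591. 247.]
[0.0145, 0.011, 0.011] [273.3 223.9] crop [533. 256.]
[0.0145, -0.011, 0.011] [285.3 226.4] crop [581. 266.]
[0, 0, -0.008] [281.9 211.8] crop [568. 207.]
1 -0.011 [563. 253.]
1 0.011 [519. 244.]
-1 -0.011 [621. 150.]
-1 0.011 [582. 143.]
[ 0.2045  0.3388  1.6718  0.009   1.1015 -1.1335]
```

Run:
```python
from h import *
b=get_image("side"); s=get_state(); P=s["position"]
p=np.clip(b["pixels"][90:240,220:370].astype(float)*1.6+25,0,255).astype(np.uint8)
p=cv2.resize(p,(600,600),interpolation=2)[:,:,::-1].copy()
for o,c in(([0,0,0],(0,0,255)),([0,0,-.011],(0,255,255)),([0,0,.062],(255,0,255)),([0,0,.019],(0,255,0))):
    u=(proj(b,P+np.array(o))[0]-[220,90])*4; cv2.circle(p,(int(u[0]),int(u[1])),4,c,1)
cv2.imwrite("pics/c4.png",p)
```

```text
(no output)
```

View pics/c4.png

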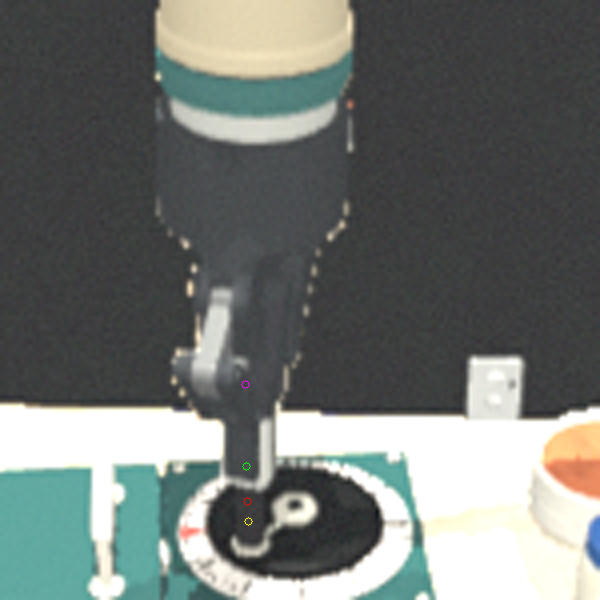

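Run:
```python
from h import *
a=get_image("top");b=get_image("side")
for n,i in(("top",a),("side",b)): print(n,"cam",ray(i,(280,210))[0].round(3))
for z in(.172,.22,.26,.3,.35): print(z,((proj(a,[.5483,.1874,z])[0]-[220,150])*400/120).round(), "c4",((proj(b,[.5491,.1879,z-.055])[0]-[220,90])*4).round())
```

```text
top cam [0.4   0.167 0.953]
side cam [0.492 0.839 0.613]
0.172 [192. 194.] c4 [248. 503.]
0.22 [190. 179.] c4 [246. 413.]
0.26 [189. 164.] c4 [244. 333.]
0.3 [187. 148.] c4 [242. 247.]
0.35 [184. 125.] c4 [240. 133.]
```

Emit:
{"api": "play_rows", "payload": {
  "series": [
    {"fingers":-1,"dx":0,"dy":0,"dz":0,"turn":0},
    {"fingers":-1,"dx":0,"dy":0,"dz":0,"turn":0},
    {"fingers":-1,"dx":0,"dy":0,"dz":0,"turn":0},
    {"fingers":-1,"dx":0,"dy":0,"dz":0,"turn":0},
    {"fingers":-1,"dx":0,"dy":0,"dz":-6,"turn":0},
    {"fingers":-1,"dx":0,"dy":0,"dz":-6,"turn":0},
    {"fingers":-1,"dx":0,"dy":0,"dz":0,"turn":0}
  ]
}}

```text
clock: 5.18
position: [0.5491, 0.1879, 0.1046]
ee_rot: [0.003, 0.786, 0.619, 0.015]
contact_force: [0.1, 0.0, -0.3]
width: 0.0832
```

Run:
```python
from h import *
s=st();print(s["qpos"].round(4),s["moment"].round(3))
```

```text
5.1833 [0.5491 0.1879 0.1046] [0.003 0.786 0.619 0.015] [ 0.1  0.  -0.3] 0.0832 ang -0.728 r 0.0304
[ 0.2046  0.3504  1.6896  0.0092  1.0714 -1.1338] [-0.024  0.04  -0.   ]
```

Emit:
{"api": "play_rows", "payload": {
  "series": [
    {"fingers":-1,"dx":0,"dy":0,"dz":-4,"turn":0},
    {"fingers":-1,"dx":0,"dy":0,"dz":-3,"turn":0},
    {"fingers":0,"dx":0,"dy":0,"dz":0,"turn":0},
    {"fingers":0.2,"dx":0,"dy":0,"dz":0,"turn":0},
    {"fingers":0.4,"dx":0,"dy":0,"dz":0,"turn":0},
    {"fingers":0.5,"dx":0,"dy":0,"dz":0,"turn":0},
    {"fingers":0.5,"dx":0,"dy":0,"dz":0,"turn":0}
  ]
}}

```text
clock: 5.77
position: [0.5486, 0.1878, 0.0956]
ee_rot: [0.003, 0.786, 0.619, 0.014]
contact_force: [0.1, 0.4, 0.8]
width: 0.0253
```

Emit:
{"api": "play_rows", "payload": {
  "series": [
    {"fingers":0.7,"dx":0,"dy":0,"dz":0,"turn":0},
    {"fingers":0.8,"dx":0,"dy":0,"dz":0,"turn":0},
    {"fingers":1,"dx":0,"dy":0,"dz":0,"turn":0},
    {"fingers":1,"dx":0,"dy":0,"dz":0,"turn":0}
  ]
}}

```text
clock: 6.1
position: [0.5488, 0.1881, 0.0959]
ee_rot: [0.003, 0.786, 0.619, 0.015]
contact_force: [-0.2, 0.8, 0.6]
width: 0.0123
```

Run:
```python
from h import *
b=get_image("side"); s=st()
p=np.clip(b["pixels"][140:260,220:340].astype(float)*1.8+35,0,255).astype(np.uint8)
cv2.imwrite("pics/c5.png",cv2.resize(p,(600,600),interpolation=2)[:,:,::-1])
```

```text
6.15 [0.5488 0.1881 0.096 ] [0.003 0.786 0.619 0.015] [ 0.1  0.6 -0.4] 0.0122 ang -0.739 r 0.0303
```

View pics/c5.png

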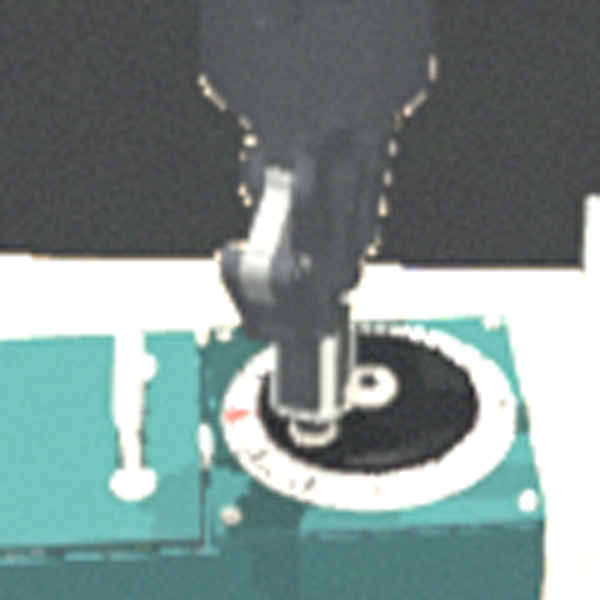

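Run:
```python
from h import *
arc(-.74,-.74+1.2,6)
```

```text
[{"fingers": 1, "dx": 4.2, "dy": -4.3, "dz": 0, "turn": 0}, {"fingers": 1, "dx": 3.2, "dy": -5.1, "dz": 0, "turn": 0}, {"fingers": 1, "dx": 2.2, "dy": -5.6, "dz": 0, "turn": 0}, {"fingers": 1, "dx": 1.0, "dy": -5.9, "dz": 0, "turn": 0}, {"fingers": 1, "dx": -0.2, "dy": -6.0, "dz": 0, "turn": 0}, {"fingers": 1, "dx": -1.4, "dy": -5.8, "dz": 0, "turn": 0}]
```

Emit:
{"api": "play_rows", "payload": {
  "series": [
    {"fingers":1,"dx":4.2,"dy":-4.3,"dz":0,"turn":0},
    {"fingers":1,"dx":3.2,"dy":-5.1,"dz":0,"turn":0},
    {"fingers":1,"dx":2.2,"dy":-5.6,"dz":0,"turn":0},
    {"fingers":1,"dx":1.0,"dy":-5.9,"dz":0,"turn":0},
    {"fingers":1,"dx":-0.2,"dy":-6.0,"dz":0,"turn":0},
    {"fingers":1,"dx":-1.4,"dy":-5.8,"dz":0,"turn":0}
  ]
}}

```text
clock: 6.65
position: [0.5595, 0.1568, 0.0959]
ee_rot: [0.0, 0.786, 0.619, 0.017]
contact_force: [0.1, 3.2, 0.1]
width: 0.0121
```

Run:
```python
from h import *
s=st(); a=ang(s["position"])[0]; arc(a,a+2.4,12)
```

```text
6.65 [0.5595 0.1568 0.0959] [0.    0.786 0.619 0.017] [0.1 3.2 0.1] 0.0121 ang 0.392 r 0.0314
[{"fingers": 1, "dx": -2.1, "dy": -5.6, "dz": 0, "turn": 0}, {"fingers": 1, "dx": -3.2, "dy": -5.1, "dz": 0, "turn": 0}, {"fingers": 1, "dx": -4.1, "dy": -4.3, "dz": 0, "turn": 0}, {"fingers": 1, "dx": -4.9, "dy": -3.4, "dz": 0, "turn": 0}, {"fingers": 1, "dx": -5.5, "dy": -2.4, "dz": 0, "turn": 0}, {"fingers": 1, "dx": -5.9, "dy": -1.2, "dz": 0, "turn": 0}, {"fingers": 1, "dx": -6.0, "dy": -0.0, "dz": 0, "turn": 0}, {"fingers": 1, "dx": -5.9, "dy": 1.2, "dz": 0, "turn": 0}, {"fingers": 1, "dx": -5.5, "dy": 2.3, "dz": 0, "turn": 0}, {"fingers": 1, "dx": -5.0, "dy": 3.4, "dz": 0, "turn": 0}, {"fingers": 1, "dx": -4.2, "dy": 4.3, "dz": 0, "turn": 0}, {"fingers": 1, "dx": -3.3, "dy": 5.0, "dz": 0, "turn": 0}]
```

Tracking is good (~95%). Continue.

Emit:
{"api": "play_rows", "payload": {
  "series": [
    {"fingers":1,"dx":-2.1,"dy":-5.6,"dz":0,"turn":0},
    {"fingers":1,"dx":-3.2,"dy":-5.1,"dz":0,"turn":0},
    {"fingers":1,"dx":-4.1,"dy":-4.3,"dz":0,"turn":0},
    {"fingers":1,"dx":-4.9,"dy":-3.4,"dz":0,"turn":0},
    {"fingers":1,"dx":-5.5,"dy":-2.4,"dz":0,"turn":0},
    {"fingers":1,"dx":-5.9,"dy":-1.2,"dz":0,"turn":0},
    {"fingers":1,"dx":-6.0,"dy":0,"dz":0,"turn":0}
  ]
}}

```text
clock: 7.23
position: [0.527, 0.1346, 0.096]
ee_rot: [-0.002, 0.788, 0.616, 0.022]
contact_force: [2.2, 6.7, -4.7]
width: 0.012
```

Run:
```python
from h import *
s=st(); a=ang(s["position"])[0]; arc(a,a+2.1,10)
P=[(.5488,.1881),(.5595,.1568),s["position"][:2]]
A=np.array([[2*p[0],2*p[1],1] for p in P]);c=np.linalg.solve(A,[p[0]**2+p[1]**2 for p in P]);print(c[:2],np.sqrt(c[2]+c[0]**2+c[1]**2))
```

```text
7.2333 [0.527  0.1346 0.096 ] [-0.002  0.788  0.616  0.022] [ 2.2  6.7 -4.7] 0.012 ang 1.77 r 0.0305
[{"fingers": 1, "dx": -6.2, "dy": 1.1, "dz": 0, "turn": 0}, {"fingers": 1, "dx": -5.8, "dy": 2.4, "dz": 0, "turn": 0}, {"fingers": 1, "dx": -5.2, "dy": 3.5, "dz": 0, "turn": 0}, {"fingers": 1, "dx": -4.3, "dy": 4.5, "dz": 0, "turn": 0}, {"fingers": 1, "dx": -3.3, "dy": 5.3, "dz": 0, "turn": 0}, {"fingers": 1, "dx": -2.1, "dy": 5.9, "dz": 0, "turn": 0}, {"fingers": 1, "dx": -0.8, "dy": 6.2, "dz": 0, "turn": 0}, {"fingers": 1, "dx": 0.5, "dy": 6.3, "dz": 0, "turn": 0}, {"fingers": 1, "dx": 1.8, "dy": 6.0, "dz": 0, "turn": 0}, {"fingers": 1, "dx": 3.0, "dy": 5.5, "dz": 0, "turn": 0}]
[0.53051223 0.16436936] 0.029959737193542217
```

Emit:
{"api": "play_rows", "payload": {
  "series": [
    {"fingers":1,"dx":-6.2,"dy":1.1,"dz":0,"turn":0},
    {"fingers":1,"dx":-5.8,"dy":2.4,"dz":0,"turn":0},
    {"fingers":1,"dx":-5.2,"dy":3.5,"dz":0,"turn":0},
    {"fingers":1,"dx":-4.3,"dy":4.5,"dz":0,"turn":0},
    {"fingers":1,"dx":-3.3,"dy":5.3,"dz":0,"turn":0},
    {"fingers":1,"dx":-2.1,"dy":5.9,"dz":0,"turn":0},
    {"fingers":1,"dx":-0.8,"dy":6.2,"dz":0,"turn":0},
    {"fingers":1,"dx":0.5,"dy":6.3,"dz":0,"turn":0},
    {"fingers":1,"dx":1.8,"dy":6.0,"dz":0,"turn":0},
    {"fingers":1,"dx":3.0,"dy":5.5,"dz":0,"turn":0}
  ]
}}

```text
clock: 8.07
position: [0.502, 0.1732, 0.0959]
ee_rot: [0.005, 0.787, 0.617, 0.018]
contact_force: [-4.8, -3.9, 4.3]
width: 0.0122
```

```bash
sed -i 's/^C0=.*;/C0=np.array([.5305,.1644]);/' h.py
python3 - <<'E'
from h import *
s=st(); a=ang(s["position"])[0]; arc(a,a+3.3,15)
P=[(.5488,.1881),(.5595,.1568),(.527,.1346),s["position"][:2]]
A=np.array([[2*p[0],2*p[1],1] for p in P]);c=np.linalg.lstsq(A,[p[0]**2+p[1]**2 for p in P])[0];print(c[:2],np.sqrt(c[2]+c[0]**2+c[1]**2))
E
```

```text
8.0667 [0.502  0.1732 0.0959] [0.005 0.787 0.617 0.018] [-4.8 -3.9  4.3] 0.0122 ang -2.715 r 0.0298
[{"fingers": 1, "dx": 2.6, "dy": 6.0, "dz": 0, "turn": 0}, {"fingers": 1, "dx": 3.9, "dy": 5.3, "dz": 0, "turn": 0}, {"fingers": 1, "dx": 4.9, "dy": 4.3, "dz": 0, "turn": 0}, {"fingers": 1, "dx": 5.8, "dy": 3.2, "dz": 0, "turn": 0}, {"fingers": 1, "dx": 6.3, "dy": 1.8, "dz": 0, "turn": 0}, {"fingers": 1, "dx": 6.6, "dy": 0.4, "dz": 0, "turn": 0}, {"fingers": 1, "dx": 6.5, "dy": -1.0, "dz": 0, "turn": 0}, {"fingers": 1, "dx": 6.1, "dy": -2.4, "dz": 0, "turn": 0}, {"fingers": 1, "dx": 5.4, "dy": -3.7, "dz": 0, "turn": 0}, {"fingers": 1, "dx": 4.5, "dy": -4.8, "dz": 0, "turn": 0}, {"fingers": 1, "dx": 3.3, "dy": -5.7, "dz": 0, "turn": 0}, {"fingers": 1, "dx": 2.0, "dy": -6.3, "dz": 0, "turn": 0}, {"fingers": 1, "dx": 0.6, "dy": -6.6, "dz": 0, "turn": 0}, {"fingers": 1, "dx": -0.8, "dy": -6.5, "dz": 0, "turn": 0}, {"fingers": 1, "dx": -2.2, "dy": -6.2, "dz": 0, "turn": 0}]
[0.53058773 0.16432775] 0.02991473785515766
```

Emit:
{"api": "play_rows", "payload": {
  "series": [
    {"fingers":1,"dx":2.8,"dy":6.5,"dz":0,"turn":0},
    {"fingers":1,"dx":4.2,"dy":5.7,"dz":0,"turn":0},
    {"fingers":1,"dx":5.3,"dy":4.6,"dz":0,"turn":0},
    {"fingers":1,"dx":6.3,"dy":3.5,"dz":0,"turn":0},
    {"fingers":1,"dx":6.8,"dy":1.9,"dz":0,"turn":0},
    {"fingers":1,"dx":7.1,"dy":0.4,"dz":0,"turn":0},
    {"fingers":1,"dx":7.0,"dy":-1.1,"dz":0,"turn":0},
    {"fingers":1,"dx":6.6,"dy":-2.6,"dz":0,"turn":0},
    {"fingers":1,"dx":5.8,"dy":-4.0,"dz":0,"turn":0},
    {"fingers":1,"dx":4.9,"dy":-5.2,"dz":0,"turn":0},
    {"fingers":1,"dx":3.6,"dy":-6.2,"dz":0,"turn":0},
    {"fingers":1,"dx":2.2,"dy":-6.8,"dz":0,"turn":0},
    {"fingers":1,"dx":0.6,"dy":-7.1,"dz":0,"turn":0},
    {"fingers":1,"dx":-0.9,"dy":-7.0,"dz":0,"turn":0},
    {"fingers":1,"dx":-2.4,"dy":-6.7,"dz":0,"turn":0}
  ]
}}

```text
clock: 9.32
position: [0.56, 0.1678, 0.0961]
ee_rot: [-0.005, 0.785, 0.619, 0.017]
contact_force: [4.6, 6.9, -5.2]
width: 0.0119
```

```bash
sed -i 's/def arc(a0,a1,n,fing=1)/def arc(a0,a1,n,fing=1,g=1.07)/; s/P=30\*np/P=30*g*np/; s/^C0=.*;/C0=np.array([.5306,.1643]);/' h.py
python3 - <<'E'
from h import *
s=st(); a=ang(s["position"])[0]; arc(a,a+4.4,20)
E
```

```text
9.3167 [0.56   0.1678 0.0961] [-0.005  0.785  0.619  0.017] [ 4.6  6.9 -5.2] 0.0119 ang 0.009 r 0.0296
[{"fingers": 1, "dx": 0.1, "dy": -7.0, "dz": 0, "turn": 0}, {"fingers": 1, "dx": -1.5, "dy": -6.9, "dz": 0, "turn": 0}, {"fingers": 1, "dx": -3.0, "dy": -6.4, "dz": 0, "turn": 0}, {"fingers": 1, "dx": -4.3, "dy": -5.6, "dz": 0, "turn": 0}, {"fingers": 1, "dx": -5.4, "dy": -4.5, "dz": 0, "turn": 0}, {"fingers": 1, "dx": -6.3, "dy": -3.2, "dz": 0, "turn": 0}, {"fingers": 1, "dx": -6.8, "dy": -1.8, "dz": 0, "turn": 0}, {"fingers": 1, "dx": -7.0, "dy": -0.3, "dz": 0, "turn": 0}, {"fingers": 1, "dx": -6.9, "dy": 1.3, "dz": 0, "turn": 0}, {"fingers": 1, "dx": -6.5, "dy": 2.8, "dz": 0, "turn": 0}, {"fingers": 1, "dx": -5.7, "dy": 4.1, "dz": 0, "turn": 0}, {"fingers": 1, "dx": -4.7, "dy": 5.3, "dz": 0, "turn": 0}, {"fingers": 1, "dx": -3.4, "dy": 6.2, "dz": 0, "turn": 0}, {"fingers": 1, "dx": -2.0, "dy": 6.8, "dz": 0, "turn": 0}, {"fingers": 1, "dx": -0.5, "dy": 7.0, "dz": 0, "turn": 0}, {"fingers": 1, "dx": 1.1, "dy": 7.0, "dz": 0, "turn": 0}, {"fingers": 1, "dx": 2.6, "dy": 6.6, "dz": 0, "turn": 0}, {"fingers": 1, "dx": 3.9, "dy": 5.9, "dz": 0, "turn": 0}, {"fingers": 1, "dx": 5.1, "dy": 4.9, "dz": 0, "turn": 0}, {"fingers": 1, "dx": 6.0, "dy": 3.6, "dz": 0, "turn": 0}]
```

```bash
sed -i 's/g=1.07/g=1.2/' h.py
python3 - <<'E'
from h import *
arc(.02,.02+3.8,20)
E
```

```text
[{"fingers": 1, "dx": 0.1, "dy": -6.8, "dz": 0, "turn": 0}, {"fingers": 1, "dx": -1.2, "dy": -6.7, "dz": 0, "turn": 0}, {"fingers": 1, "dx": -2.5, "dy": -6.4, "dz": 0, "turn": 0}, {"fingers": 1, "dx": -3.6, "dy": -5.8, "dz": 0, "turn": 0}, {"fingers": 1, "dx": -4.6, "dy": -5.0, "dz": 0, "turn": 0}, {"fingers": 1, "dx": -5.5, "dy": -4.0, "dz": 0, "turn": 0}, {"fingers": 1, "dx": -6.2, "dy": -2.9, "dz": 0, "turn": 0}, {"fingers": 1, "dx": -6.6, "dy": -1.7, "dz": 0, "turn": 0}, {"fingers": 1, "dx": -6.8, "dy": -0.4, "dz": 0, "turn": 0}, {"fingers": 1, "dx": -6.8, "dy": 0.9, "dz": 0, "turn": 0}, {"fingers": 1, "dx": -6.5, "dy": 2.1, "dz": 0, "turn": 0}, {"fingers": 1, "dx": -6.0, "dy": 3.3, "dz": 0, "turn": 0}, {"fingers": 1, "dx": -5.2, "dy": 4.4, "dz": 0, "turn": 0}, {"fingers": 1, "dx": -4.3, "dy": 5.3, "dz": 0, "turn": 0}, {"fingers": 1, "dx": -3.2, "dy": 6.0, "dz": 0, "turn": 0}, {"fingers": 1, "dx": -2.0, "dy": 6.5, "dz": 0, "turn": 0}, {"fingers": 1, "dx": -0.8, "dy": 6.8, "dz": 0, "turn": 0}, {"fingers": 1, "dx": 0.5, "dy": 6.8, "dz": 0, "turn": 0}, {"fingers": 1, "dx": 1.8, "dy": 6.6, "dz": 0, "turn": 0}, {"fingers": 1, "dx": 3.0, "dy": 6.1, "dz": 0, "turn": 0}]
```

Emit:
{"api": "play_rows", "payload": {
  "series": [
    {"fingers":1,"dx":0.1,"dy":-6.8,"dz":0,"turn":0},
    {"fingers":1,"dx":-1.2,"dy":-6.7,"dz":0,"turn":0},
    {"fingers":1,"dx":-2.5,"dy":-6.4,"dz":0,"turn":0},
    {"fingers":1,"dx":-3.6,"dy":-5.8,"dz":0,"turn":0},
    {"fingers":1,"dx":-4.6,"dy":-5.0,"dz":0,"turn":0},
    {"fingers":1,"dx":-5.5,"dy":-4.0,"dz":0,"turn":0},
    {"fingers":1,"dx":-6.2,"dy":-2.9,"dz":0,"turn":0},
    {"fingers":1,"dx":-6.6,"dy":-1.7,"dz":0,"turn":0},
    {"fingers":1,"dx":-6.8,"dy":-0.4,"dz":0,"turn":0},
    {"fingers":1,"dx":-6.8,"dy":0.9,"dz":0,"turn":0},
    {"fingers":1,"dx":-6.5,"dy":2.1,"dz":0,"turn":0},
    {"fingers":1,"dx":-6.0,"dy":3.3,"dz":0,"turn":0},
    {"fingers":1,"dx":-5.2,"dy":4.4,"dz":0,"turn":0},
    {"fingers":1,"dx":-4.3,"dy":5.3,"dz":0,"turn":0},
    {"fingers":1,"dx":-3.2,"dy":6.0,"dz":0,"turn":0},
    {"fingers":1,"dx":-2.0,"dy":6.5,"dz":0,"turn":0},
    {"fingers":1,"dx":-0.8,"dy":6.8,"dz":0,"turn":0},
    {"fingers":1,"dx":0.5,"dy":6.8,"dz":0,"turn":0},
    {"fingers":1,"dx":1.8,"dy":6.6,"dz":0,"turn":0},
    {"fingers":1,"dx":3.0,"dy":6.1,"dz":0,"turn":0}
  ]
}}

```text
clock: 10.98
position: [0.5623, 0.1618, 0.0964]
ee_rot: [0.051, 0.777, 0.625, 0.052]
contact_force: [-9.7, -2.2, 9.5]
width: 0.0122
```

Run:
```python
from h import *
s=st(); a=ang(s["position"])[0]; arc(a,a+3.8,20)
```

```text
10.9833 [0.5623 0.1618 0.0964] [0.051 0.777 0.625 0.052] [-9.7 -2.2  9.5] 0.0122 ang 0.205 r 0.0318
[{"fingers": 1, "dx": -1.2, "dy": -6.7, "dz": 0, "turn": 0}, {"fingers": 1, "dx": -2.4, "dy": -6.4, "dz": 0, "turn": 0}, {"fingers": 1, "dx": -3.6, "dy": -5.8, "dz": 0, "turn": 0}, {"fingers": 1, "dx": -4.6, "dy": -5.0, "dz": 0, "turn": 0}, {"fingers": 1, "dx": -5.5, "dy": -4.1, "dz": 0, "turn": 0}, {"fingers": 1, "dx": -6.2, "dy": -3.0, "dz": 0, "turn": 0}, {"fingers": 1, "dx": -6.6, "dy": -1.7, "dz": 0, "turn": 0}, {"fingers": 1, "dx": -6.8, "dy": -0.5, "dz": 0, "turn": 0}, {"fingers": 1, "dx": -6.8, "dy": 0.8, "dz": 0, "turn": 0}, {"fingers": 1, "dx": -6.5, "dy": 2.1, "dz": 0, "turn": 0}, {"fingers": 1, "dx": -6.0, "dy": 3.3, "dz": 0, "turn": 0}, {"fingers": 1, "dx": -5.3, "dy": 4.4, "dz": 0, "turn": 0}, {"fingers": 1, "dx": -4.3, "dy": 5.3, "dz": 0, "turn": 0}, {"fingers": 1, "dx": -3.3, "dy": 6.0, "dz": 0, "turn": 0}, {"fingers": 1, "dx": -2.1, "dy": 6.5, "dz": 0, "turn": 0}, {"fingers": 1, "dx": -0.8, "dy": 6.8, "dz": 0, "turn": 0}, {"fingers": 1, "dx": 0.5, "dy": 6.8, "dz": 0, "turn": 0}, {"fingers": 1, "dx": 1.8, "dy": 6.6, "dz": 0, "turn": 0}, {"fingers": 1, "dx": 3.0, "dy": 6.1, "dz": 0, "turn": 0}, {"fingers": 1, "dx": 4.1, "dy": 5.5, "dz": 0, "turn": 0}]
```

Run:
```python
from h import *
a=get_image("top");b=get_image("side")
f=lambda i,x,y:cv2.resize(np.clip(i["pixels"][y:y+110,x:x+110].astype(float)*1.8+35,0,255).astype(np.uint8),(400,400),interpolation=2)
cv2.imwrite("pics/c6.png",np.hstack([f(a,230,170),f(b,230,150)])[:,:,::-1])
s=get_state();print(s["moment"],s["qpos"].round(3),s["effort"].round(1))
```

```text
[ 0.04060462  1.07949032 -0.00958282] [ 0.19   0.316  1.779 -0.051  0.907 -1.136] [ -1.5 -37.9 -23.2  -0.8  -2.6   0.1]
```

View pics/c6.png

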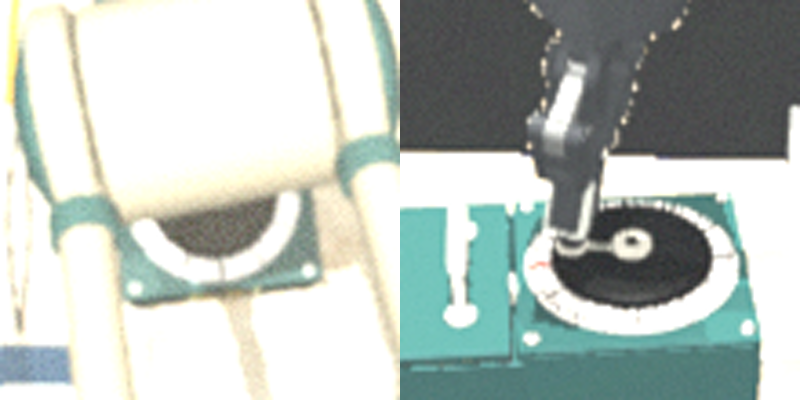

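Emit:
{"api": "play_rows", "payload": {
  "series": [
    {"fingers":1,"dx":0,"dy":0,"dz":0,"turn":0},
    {"fingers":1,"dx":2,"dy":0,"dz":0,"turn":0},
    {"fingers":1,"dx":2,"dy":0,"dz":0,"turn":0},
    {"fingers":1,"dx":2,"dy":0,"dz":0,"turn":0}
  ]
}}

```text
clock: 11.42
position: [0.562, 0.1641, 0.0964]
ee_rot: [0.047, 0.777, 0.626, 0.047]
contact_force: [-6.9, -2.7, 6.7]
width: 0.0122
```

Run:
```python
from h import *
s=st();print(s["moment"])
```

```text
11.4167 [0.562  0.1641 0.0964] [0.047 0.777 0.626 0.047] [-6.9 -2.7  6.7] 0.0122 ang 0.132 r 0.0314
[-0.39133487  1.23436902 -0.0955411 ]
```

Emit:
{"api": "play_rows", "payload": {
  "series": [
    {"fingers":1,"dx":4,"dy":0,"dz":0,"turn":0},
    {"fingers":1,"dx":4,"dy":0,"dz":0,"turn":0},
    {"fingers":1,"dx":4,"dy":0,"dz":0,"turn":0},
    {"fingers":1,"dx":4,"dy":0,"dz":0,"turn":0},
    {"fingers":1,"dx":4,"dy":0,"dz":0,"turn":0},
    {"fingers":1,"dx":0,"dy":0,"dz":0,"turn":0}
  ]
}}

```text
clock: 11.92
position: [0.5608, 0.1643, 0.0966]
ee_rot: [0.035, 0.778, 0.627, 0.029]
contact_force: [2.2, -3.0, -1.2]
width: 0.0123
```

Run:
```python
from h import *
s=st();print(s["moment"]); a=ang(s["position"])[0]; arc(a,a+3.06,18)
```

```text
11.9167 [0.5608 0.1643 0.0966] [0.035 0.778 0.627 0.029] [ 2.2 -3.  -1.2] 0.0123 ang 0.129 r 0.0302
[-0.36526133 -0.28914319 -0.07179041]
[{"fingers": 1, "dx": -0.5, "dy": -6.1, "dz": 0, "turn": 0}, {"fingers": 1, "dx": -1.5, "dy": -5.9, "dz": 0, "turn": 0}, {"fingers": 1, "dx": -2.5, "dy": -5.6, "dz": 0, "turn": 0}, {"fingers": 1, "dx": -3.4, "dy": -5.1, "dz": 0, "turn": 0}, {"fingers": 1, "dx": -4.2, "dy": -4.4, "dz": 0, "turn": 0}, {"fingers": 1, "dx": -4.9, "dy": -3.6, "dz": 0, "turn": 0}, {"fingers": 1, "dx": -5.5, "dy": -2.7, "dz": 0, "turn": 0}, {"fingers": 1, "dx": -5.8, "dy": -1.8, "dz": 0, "turn": 0}, {"fingers": 1, "dx": -6.1, "dy": -0.8, "dz": 0, "turn": 0}, {"fingers": 1, "dx": -6.1, "dy": 0.3, "dz": 0, "turn": 0}, {"fingers": 1, "dx": -6.0, "dy": 1.3, "dz": 0, "turn": 0}, {"fingers": 1, "dx": -5.7, "dy": 2.3, "dz": 0, "turn": 0}, {"fingers": 1, "dx": -5.2, "dy": 3.2, "dz": 0, "turn": 0}, {"fingers": 1, "dx": -4.6, "dy": 4.1, "dz": 0, "turn": 0}, {"fingers": 1, "dx": -3.8, "dy": 4.8, "dz": 0, "turn": 0}, {"fingers": 1, "dx": -3.0, "dy": 5.3, "dz": 0, "turn": 0}, {"fingers": 1, "dx": -2.0, "dy": 5.8, "dz": 0, "turn": 0}, {"fingers": 1, "dx": -1.0, "dy": 6.0, "dz": 0, "turn": 0}]
```

Emit:
{"api": "play_rows", "payload": {
  "series": [
    {"fingers":1,"dx":-0.5,"dy":-6.1,"dz":0,"turn":0},
    {"fingers":1,"dx":-1.5,"dy":-5.9,"dz":0,"turn":0},
    {"fingers":1,"dx":-2.5,"dy":-5.6,"dz":0,"turn":0},
    {"fingers":1,"dx":-3.4,"dy":-5.1,"dz":0,"turn":0},
    {"fingers":1,"dx":-4.2,"dy":-4.4,"dz":0,"turn":0},
    {"fingers":1,"dx":-4.9,"dy":-3.6,"dz":0,"turn":0},
    {"fingers":1,"dx":-5.5,"dy":-2.7,"dz":0,"turn":0},
    {"fingers":1,"dx":-5.8,"dy":-1.8,"dz":0,"turn":0},
    {"fingers":1,"dx":-6.1,"dy":-0.8,"dz":0,"turn":0},
    {"fingers":1,"dx":-6.1,"dy":0.3,"dz":0,"turn":0}
  ]
}}

```text
clock: 12.75
position: [0.5315, 0.1342, 0.0967]
ee_rot: [0.037, 0.779, 0.624, 0.046]
contact_force: [6.4, 2.8, -8.9]
width: 0.0122
```

Run:
```python
from h import *
s=st();print(s["moment"]); a=ang(s["position"])[0]; arc(a,a+3.06,18)
```

```text
12.75 [0.5315 0.1342 0.0967] [0.037 0.779 0.624 0.046] [ 6.4  2.8 -8.9] 0.0122 ang 1.67 r 0.0301
[ 0.33823108 -0.987432    0.06940533]
[{"fingers": 1, "dx": -6.1, "dy": 0.3, "dz": 0, "turn": 0}, {"fingers": 1, "dx": -6.0, "dy": 1.4, "dz": 0, "turn": 0}, {"fingers": 1, "dx": -5.6, "dy": 2.4, "dz": 0, "turn": 0}, {"fingers": 1, "dx": -5.2, "dy": 3.3, "dz": 0, "turn": 0}, {"fingers": 1, "dx": -4.5, "dy": 4.1, "dz": 0, "turn": 0}, {"fingers": 1, "dx": -3.8, "dy": 4.8, "dz": 0, "turn": 0}, {"fingers": 1, "dx": -2.9, "dy": 5.4, "dz": 0, "turn": 0}, {"fingers": 1, "dx": -1.9, "dy": 5.8, "dz": 0, "turn": 0}, {"fingers": 1, "dx": -0.9, "dy": 6.0, "dz": 0, "turn": 0}, {"fingers": 1, "dx": 0.1, "dy": 6.1, "dz": 0, "turn": 0}, {"fingers": 1, "dx": 1.1, "dy": 6.0, "dz": 0, "turn": 0}, {"fingers": 1, "dx": 2.1, "dy": 5.7, "dz": 0, "turn": 0}, {"fingers": 1, "dx": 3.1, "dy": 5.3, "dz": 0, "turn": 0}, {"fingers": 1, "dx": 3.9, "dy": 4.7, "dz": 0, "turn": 0}, {"fingers": 1, "dx": 4.7, "dy": 4.0, "dz": 0, "turn": 0}, {"fingers": 1, "dx": 5.3, "dy": 3.1, "dz": 0, "turn": 0}, {"fingers": 1, "dx": 5.7, "dy": 2.2, "dz": 0, "turn": 0}, {"fingers": 1, "dx": 6.0, "dy": 1.2, "dz": 0, "turn": 0}]
```

Emit:
{"api": "play_rows", "payload": {
  "series": [
    {"fingers":1,"dx":-6.3,"dy":0.3,"dz":0,"turn":0},
    {"fingers":1,"dx":-6.2,"dy":1.4,"dz":0,"turn":0},
    {"fingers":1,"dx":-5.8,"dy":2.4,"dz":0,"turn":0},
    {"fingers":1,"dx":-5.4,"dy":3.4,"dz":0,"turn":0},
    {"fingers":1,"dx":-4.7,"dy":4.2,"dz":0,"turn":0},
    {"fingers":1,"dx":-3.9,"dy":5.0,"dz":0,"turn":0},
    {"fingers":1,"dx":-3.0,"dy":5.6,"dz":0,"turn":0},
    {"fingers":1,"dx":-2.0,"dy":6.0,"dz":0,"turn":0},
    {"fingers":1,"dx":-0.9,"dy":6.2,"dz":0,"turn":0},
    {"fingers":1,"dx":0.1,"dy":6.3,"dz":0,"turn":0},
    {"fingers":1,"dx":1.1,"dy":6.2,"dz":0,"turn":0},
    {"fingers":1,"dx":2.2,"dy":5.9,"dz":0,"turn":0}
  ]
}}

```text
clock: 13.75
position: [0.5044, 0.1523, 0.0966]
ee_rot: [0.067, 0.773, 0.63, 0.036]
contact_force: [-7.2, -9.6, 7.5]
width: 0.012
```

```bash
sed -i 's/g=1.2)/g=1.25)/' h.py
python3 - <<'E'
from h import *
s=st();print(s["moment"]); a=ang(s["position"])[0]; arc(a,a+2.04,12)
E
```

```text
13.75 [0.5044 0.1523 0.0966] [0.067 0.773 0.63  0.036] [-7.2 -9.6  7.5] 0.012 ang 2.839 r 0.0289
[-1.20008106  1.0760361  -0.29535293]
[{"fingers": 1, "dx": -2.2, "dy": 6.0, "dz": 0, "turn": 0}, {"fingers": 1, "dx": -1.1, "dy": 6.3, "dz": 0, "turn": 0}, {"fingers": 1, "dx": -0.0, "dy": 6.4, "dz": 0, "turn": 0}, {"fingers": 1, "dx": 1.0, "dy": 6.3, "dz": 0, "turn": 0}, {"fingers": 1, "dx": 2.1, "dy": 6.0, "dz": 0, "turn": 0}, {"fingers": 1, "dx": 3.1, "dy": 5.6, "dz": 0, "turn": 0}, {"fingers": 1, "dx": 4.0, "dy": 5.0, "dz": 0, "turn": 0}, {"fingers": 1, "dx": 4.8, "dy": 4.2, "dz": 0, "turn": 0}, {"fingers": 1, "dx": 5.4, "dy": 3.4, "dz": 0, "turn": 0}, {"fingers": 1, "dx": 5.9, "dy": 2.4, "dz": 0, "turn": 0}, {"fingers": 1, "dx": 6.2, "dy": 1.4, "dz": 0, "turn": 0}, {"fingers": 1, "dx": 6.4, "dy": 0.3, "dz": 0, "turn": 0}]
```

Run:
```python
from h import *
for i,A in enumerate(np.arange(0,6.28,.13)):
    print(f"{A:.2f}:{6.4*np.sin(YAW-A):.1f},{-6.4*np.cos(YAW-A):.1f}",end="  ")
```

```text
0.00:0.8,-6.3  0.13:-0.0,-6.4  0.26:-0.8,-6.3  0.39:-1.7,-6.2  0.52:-2.4,-5.9  0.65:-3.2,-5.5  0.78:-3.9,-5.1  0.91:-4.5,-4.5  1.04:-5.1,-3.9  1.17:-5.5,-3.2  1.30:-5.9,-2.5  1.43:-6.2,-1.7  1.56:-6.3,-0.9  1.69:-6.4,-0.1  1.82:-6.4,0.8  1.95:-6.2,1.6  2.08:-5.9,2.4  2.21:-5.6,3.1  2.34:-5.1,3.8  2.47:-4.6,4.5  2.60:-4.0,5.0  2.73:-3.3,5.5  2.86:-2.5,5.9  2.99:-1.8,6.2  3.12:-1.0,6.3  3.25:-0.1,6.4  3.38:0.7,6.4  3.51:1.5,6.2  3.64:2.3,6.0  3.77:3.1,5.6  3.90:3.8,5.2  4.03:4.4,4.6  4.16:5.0,4.0  4.29:5.5,3.3  4.42:5.8,2.6  4.55:6.1,1.8  4.68:6.3,1.0  4.81:6.4,0.2  4.94:6.4,-0.6  5.07:6.2,-1.5  5.20:6.0,-2.3  5.33:5.6,-3.0  5.46:5.2,-3.7  5.59:4.7,-4.4  5.72:4.1,-4.9  5.85:3.4,-5.4  5.98:2.7,-5.8  6.11:1.9,-6.1  6.24:1.1,-6.3
```

Emit:
{"api": "play_rows", "payload": {
  "series": [
    {"fingers":1,"dx":-3.7,"dy":5.2,"dz":0,"turn":0},
    {"fingers":1,"dx":-3.0,"dy":5.7,"dz":0,"turn":0},
    {"fingers":1,"dx":-2.2,"dy":6.0,"dz":0,"turn":0},
    {"fingers":1,"dx":-1.4,"dy":6.2,"dz":0,"turn":0},
    {"fingers":1,"dx":-0.5,"dy":6.4,"dz":0,"turn":0},
    {"fingers":1,"dx":0.3,"dy":6.4,"dz":0,"turn":0},
    {"fingers":1,"dx":1.1,"dy":6.3,"dz":0,"turn":0},
    {"fingers":1,"dx":1.9,"dy":6.1,"dz":0,"turn":0}
  ]
}}

```text
clock: 14.42
position: [0.5051, 0.1753, 0.097]
ee_rot: [0.089, 0.769, 0.633, 0.028]
contact_force: [-2.2, -6.0, 3.4]
width: 0.012
```

Emit:
{"api": "play_rows", "payload": {
  "series": [
    {"fingers":1,"dx":5,"dy":-2.1,"dz":0,"turn":0},
    {"fingers":1,"dx":5,"dy":-2.1,"dz":0,"turn":0},
    {"fingers":1,"dx":5,"dy":-2.1,"dz":0,"turn":0},
    {"fingers":1,"dx":5,"dy":-2.1,"dz":0,"turn":0},
    {"fingers":1,"dx":5,"dy":-2.1,"dz":0,"turn":0},
    {"fingers":1,"dx":5,"dy":-2.1,"dz":0,"turn":0},
    {"fingers":1,"dx":5,"dy":-2.1,"dz":0,"turn":0}
  ]
}}

```text
clock: 15.0
position: [0.5012, 0.1646, 0.0968]
ee_rot: [0.061, 0.777, 0.627, 0.006]
contact_force: [-12.3, 1.7, 10.6]
width: 0.0122
```

```bash
cat >> h.py <<'E'
from scipy.spatial.transform import Rotation as R
def tilt(s):
    w,x,y,z=s["ee_rot"]; print("tool z",R.from_quat([x,y,z,w]).as_matrix()[:,2].round(3),"q",s["qpos"].round(3),"M",s["moment"].round(2))
E
python3 - <<'E'
from h import *
s=st(); tilt(s)
E
```

```text
15.0 [0.5012 0.1646 0.0968] [0.061 0.777 0.627 0.006] [-12.3   1.7  10.6] 0.0122 ang -3.004 r 0.0294
tool z [ 0.087 -0.087 -0.992] q [ 0.263  0.279  1.833 -0.13   0.972 -1.025] M [ 0.67  1.63 -0.13]
```

Emit:
{"api": "play_rows", "payload": {
  "series": [
    {"fingers":1,"dx":0.5,"dy":9.0,"dz":0,"turn":0},
    {"fingers":1,"dx":2.0,"dy":8.8,"dz":0,"turn":0},
    {"fingers":1,"dx":3.5,"dy":8.3,"dz":0,"turn":0},
    {"fingers":1,"dx":5.0,"dy":7.5,"dz":0,"turn":0},
    {"fingers":1,"dx":6.5,"dy":6.2,"dz":0,"turn":0},
    {"fingers":1,"dx":7.6,"dy":4.9,"dz":0,"turn":0},
    {"fingers":1,"dx":8.4,"dy":3.2,"dz":0,"turn":0},
    {"fingers":1,"dx":8.8,"dy":1.5,"dz":0,"turn":0}
  ]
}}

```text
clock: 15.67
position: [0.536, 0.1916, 0.0967]
ee_rot: [0.072, 0.775, 0.628, -0.012]
contact_force: [-5.8, -3.7, 5.6]
width: 0.0122
```

Run:
```python
from h import *
s=st(); tilt(s)
```

```text
15.6667 [0.536  0.1916 0.0967] [ 0.072  0.775  0.628 -0.012] [-5.8 -3.7  5.6] 0.0122 ang -1.247 r 0.0279
tool z [ 0.073 -0.126 -0.989] q [ 0.317  0.353  1.72  -0.166  1.045 -0.963] M [-0.01  0.96 -0.19]
```

Emit:
{"api": "play_rows", "payload": {
  "series": [
    {"fingers":1,"dx":8.8,"dy":-2.0,"dz":0,"turn":0},
    {"fingers":1,"dx":8.0,"dy":-4.0,"dz":0,"turn":0},
    {"fingers":1,"dx":7.0,"dy":-5.7,"dz":0,"turn":0},
    {"fingers":1,"dx":5.6,"dy":-7.0,"dz":0,"turn":0},
    {"fingers":1,"dx":3.9,"dy":-8.1,"dz":0,"turn":0},
    {"fingers":1,"dx":2.0,"dy":-8.8,"dz":0,"turn":0},
    {"fingers":1,"dx":0,"dy":-9.0,"dz":0,"turn":0},
    {"fingers":1,"dx":-2.0,"dy":-8.8,"dz":0,"turn":0},
    {"fingers":1,"dx":-3.8,"dy":-8.1,"dz":0,"turn":0}
  ]
}}

```text
clock: 16.42
position: [0.5512, 0.1408, 0.097]
ee_rot: [0.052, 0.781, 0.622, -0.012]
contact_force: [-1.1, 13.3, -0.4]
width: 0.0122
```

Emit:
{"api": "play_rows", "payload": {
  "series": [
    {"fingers":1,"dx":-6.5,"dy":-6.2,"dz":0,"turn":0},
    {"fingers":1,"dx":-7.8,"dy":-4.5,"dz":0,"turn":0},
    {"fingers":1,"dx":-8.6,"dy":-2.5,"dz":0,"turn":0},
    {"fingers":1,"dx":-9.0,"dy":-0.5,"dz":0,"turn":0},
    {"fingers":1,"dx":-8.9,"dy":1.5,"dz":0,"turn":0},
    {"fingers":1,"dx":-8.3,"dy":3.5,"dz":0,"turn":0},
    {"fingers":1,"dx":-7.2,"dy":5.3,"dz":0,"turn":0},
    {"fingers":1,"dx":-5.8,"dy":6.8,"dz":0,"turn":0},
    {"fingers":1,"dx":-4.2,"dy":8.0,"dz":0,"turn":0},
    {"fingers":1,"dx":-2.2,"dy":8.7,"dz":0,"turn":0}
  ]
}}

```text
clock: 17.25
position: [0.5023, 0.153, 0.0974]
ee_rot: [0.069, 0.78, 0.622, 0.005]
contact_force: [-0.4, -6.9, 0.7]
width: 0.0119
```

Emit:
{"api": "play_rows", "payload": {
  "series": [
    {"fingers":1,"dx":-3.5,"dy":9.4,"dz":0,"turn":0},
    {"fingers":1,"dx":-1.5,"dy":9.9,"dz":0,"turn":0},
    {"fingers":1,"dx":0.8,"dy":10,"dz":0,"turn":0},
    {"fingers":1,"dx":3.0,"dy":9.5,"dz":0,"turn":0},
    {"fingers":1,"dx":5.1,"dy":8.6,"dz":0,"turn":0},
    {"fingers":1,"dx":6.9,"dy":7.2,"dz":0,"turn":0},
    {"fingers":1,"dx":8.3,"dy":5.5,"dz":0,"turn":0},
    {"fingers":1,"dx":9.3,"dy":3.5,"dz":0,"turn":0},
    {"fingers":1,"dx":9.9,"dy":1.3,"dz":0,"turn":0}
  ]
}}

```text
clock: 18.0
position: [0.5384, 0.1905, 0.0972]
ee_rot: [0.088, 0.775, 0.625, -0.015]
contact_force: [-8.8, -3.3, 5.8]
width: 0.0124
```

Run:
```python
from h import *
s=st(); tilt(s)
```

```text
18.0 [0.5384 0.1905 0.0972] [ 0.088  0.775  0.625 -0.015] [-8.8 -3.3  5.8] 0.0124 ang -1.154 r 0.0274
tool z [ 0.087 -0.155 -0.984] q [ 0.335  0.356  1.719 -0.204  1.043 -0.922] M [-0.09  1.43 -0.32]
```

```bash
cat > fit.py <<'E'
from h import *
from scipy.optimize import least_squares
D=[([.5488,.1881],[.003,.786,.619,.015]),([.5595,.1568],[0,.786,.619,.017]),([.527,.1346],[-.002,.788,.616,.022]),([.502,.1732],[.005,.787,.617,.018]),([.56,.1678],[-.005,.785,.619,.017]),([.5623,.1618],[.051,.777,.625,.052]),([.5608,.1643],[.035,.778,.627,.029]),([.5315,.1342],[.037,.779,.624,.046]),([.5044,.1523],[.067,.773,.63,.036]),([.5051,.1753],[.089,.769,.633,.028]),([.5012,.1646],[.061,.777,.627,.006]),([.536,.1916],[.072,.775,.628,-.012]),([.5512,.1408],[.052,.781,.622,-.012]),([.5023,.153],[.069,.78,.622,.005]),([.5384,.1905],[.088,.775,.625,-.015])]
def tz(q): w,x,y,z=q; return R.from_quat([x,y,z,w]).as_matrix()[:2,2]
P=np.array([d[0] for d in D]); Z=np.array([tz(d[1]) for d in D])
f=lambda v:np.hypot(*(P-v[2]*Z-v[:2]).T)-.03
r=least_squares(f,[.53,.165,.02]).x
if __name__=="__main__": print(r,(f(r)*1e3).round(1))
def true(s):
    d=s["position"][:2]-r[2]*tz(s["ee_rot"])-r[:2]; return (YAW-np.arctan2(d[1],d[0]))%(2*np.pi),np.hypot(*d)
def report(): s=st(); print("TRUE",true(s)); tilt(s); return s
E
python3 fit.py; python3 -c "
from fit import *
report()"
```

```text
[0.52980948 0.16403454 0.01609218] [ 0.2  0.2  0.1 -0.3  0.   0.2 -0.4 -0.2 -0.3  0.1  0.1  0.  -0.1  0.5
 -0.2]
18.0 [0.5384 0.1905 0.0972] [ 0.088  0.775  0.625 -0.015] [-8.8 -3.3  5.8] 0.0124 ang -1.154 r 0.0274
TRUE (np.float64(5.083457637216043), np.float64(0.029857911750866148))
tool z [ 0.087 -0.155 -0.984] q [ 0.335  0.356  1.719 -0.204  1.043 -0.922] M [-0.09  1.43 -0.32]
```

Emit:
{"api": "play_rows", "payload": {
  "series": [
    {"fingers":1,"dx":9.8,"dy":-1.8,"dz":0,"turn":0},
    {"fingers":1,"dx":9.2,"dy":-4.0,"dz":0,"turn":0},
    {"fingers":1,"dx":8.0,"dy":-6.0,"dz":0,"turn":0},
    {"fingers":1,"dx":6.4,"dy":-7.7,"dz":0,"turn":0},
    {"fingers":1,"dx":4.5,"dy":-8.9,"dz":0,"turn":0},
    {"fingers":1,"dx":2.3,"dy":-9.7,"dz":0,"turn":0},
    {"fingers":1,"dx":0,"dy":-10,"dz":0,"turn":0},
    {"fingers":1,"dx":-2.2,"dy":-9.8,"dz":0,"turn":0},
    {"fingers":1,"dx":-4.3,"dy":-9.0,"dz":0,"turn":0}
  ]
}}

```text
clock: 18.75
position: [0.5455, 0.1355, 0.0974]
ee_rot: [0.059, 0.783, 0.618, -0.024]
contact_force: [-4.4, 17.1, 1.6]
width: 0.0122
```

```bash
python3 -c "
from fit import *
report()"
```

```text
18.75 [0.5455 0.1355 0.0974] [ 0.059  0.783  0.618 -0.024] [-4.4 17.1  1.6] 0.0122 ang 1.22 r 0.0325
TRUE (np.float64(1.1803337406267609), np.float64(0.030607496279209206))
tool z [ 0.036 -0.123 -0.992] q [ 0.206  0.351  1.717 -0.146  1.067 -1.06 ] M [ 3.27  0.5  -0.01]
```

Emit:
{"api": "play_rows", "payload": {
  "series": [
    {"fingers":1,"dx":-5.3,"dy":-2.6,"dz":0,"turn":0},
    {"fingers":1,"dx":-5.8,"dy":-1.5,"dz":0,"turn":0},
    {"fingers":1,"dx":-6.0,"dy":-0.3,"dz":0,"turn":0}
  ]
}}

```text
clock: 19.0
position: [0.5365, 0.1328, 0.0978]
ee_rot: [0.063, 0.784, 0.618, -0.014]
contact_force: [6.9, -1.6, -7.8]
width: 0.0121
```

```bash
python3 -c "
from fit import *
report()"
```

```text
19.0 [0.5365 0.1328 0.0978] [ 0.063  0.784  0.618 -0.014] [ 6.9 -1.6 -7.8] 0.0121 ang 1.513 r 0.0321
TRUE (np.float64(1.5035553296329085), np.float64(0.029954613518638186))
tool z [ 0.056 -0.115 -0.992] q [ 0.202  0.327  1.755 -0.145  1.031 -1.06 ] M [ 0.25 -1.15  0.07]
```

Emit:
{"api": "play_rows", "payload": {
  "series": [
    {"fingers":1,"dx":-6.0,"dy":-0.8,"dz":0,"turn":0},
    {"fingers":1,"dx":-6.0,"dy":0,"dz":0,"turn":0},
    {"fingers":1,"dx":-5.5,"dy":0.9,"dz":0,"turn":0},
    {"fingers":1,"dx":-4.0,"dy":1.1,"dz":0,"turn":0}
  ]
}}

```text
clock: 19.33
position: [0.5279, 0.1322, 0.0977]
ee_rot: [0.071, 0.783, 0.618, -0.002]
contact_force: [6.1, -2.5, -7.0]
width: 0.0119
```

```bash
python3 -c "
from fit import *
report()"
```

```text
19.3333 [0.5279 0.1322 0.0977] [ 0.071  0.783  0.618 -0.002] [ 6.1 -2.5 -7. ] 0.0119 ang 1.781 r 0.0323
TRUE (np.float64(1.8059154704958897), np.float64(0.030218017565539962))
tool z [ 0.085 -0.114 -0.99 ] q [ 0.208  0.303  1.796 -0.156  0.989 -1.046] M [ 0.08 -0.93  0.09]
```

Emit:
{"api": "play_rows", "payload": {
  "series": [
    {"fingers":1,"dx":-7.0,"dy":1.0,"dz":0,"turn":0},
    {"fingers":1,"dx":-7.0,"dy":1.8,"dz":0,"turn":0}
  ]
}}

```text
clock: 19.5
position: [0.5212, 0.1335, 0.0977]
ee_rot: [0.076, 0.782, 0.618, 0.003]
contact_force: [7.8, -2.2, -9.2]
width: 0.012
```

```bash
python3 -c "
from fit import *
report()"
```

```text
19.5 [0.5212 0.1335 0.0977] [0.076 0.782 0.618 0.003] [ 7.8 -2.2 -9.2] 0.012 ang 1.993 r 0.0322
TRUE (np.float64(2.0388540682526655), np.float64(0.030418098393905704))
tool z [ 0.099 -0.115 -0.988] q [ 0.216  0.289  1.819 -0.163  0.966 -1.033] M [ 0.22 -1.13  0.09]
```

Emit:
{"api": "play_rows", "payload": {
  "series": [
    {"fingers":1,"dx":-4.2,"dy":1.5,"dz":0,"turn":0}
  ]
}}

```text
clock: 19.58
position: [0.5192, 0.1343, 0.0977]
ee_rot: [0.078, 0.782, 0.618, 0.005]
contact_force: [5.0, -0.9, -5.8]
width: 0.0124
```

```bash
python3 -c "
from fit import *
s=report()
for A in np.arange(6.2,-.1,-.22): print(f'{A:.2f}:{-10*np.sin(YAW-A):.1f},{10*np.cos(YAW-A):.1f}',end='  ')"
```

```text
19.5833 [0.5192 0.1343 0.0977] [0.078 0.782 0.618 0.005] [ 5.  -0.9 -5.8] 0.0124 ang 2.061 r 0.032
TRUE (np.float64(2.112587449541503), np.float64(0.030407366843948375))
tool z [ 0.104 -0.115 -0.988] q [ 0.22   0.285  1.827 -0.166  0.959 -1.028] M [ 0.26 -0.63  0.03]
6.20:-2.1,9.8  5.98:-4.2,9.1  5.76:-6.1,8.0  5.54:-7.6,6.4  5.32:-8.9,4.6  5.10:-9.7,2.6  4.88:-10.0,0.4  4.66:-9.8,-1.8  4.44:-9.2,-3.9  4.22:-8.1,-5.8  4.00:-6.7,-7.4  3.78:-4.9,-8.7  3.56:-2.9,-9.6  3.34:-0.7,-10.0  3.12:1.5,-9.9  2.90:3.6,-9.3  2.68:5.6,-8.3  2.46:7.2,-6.9  2.24:8.6,-5.2  2.02:9.5,-3.2  1.80:9.9,-1.0  1.58:9.9,1.2  1.36:9.4,3.3  1.14:8.5,5.3  0.92:7.1,7.0  0.70:5.4,8.4  0.48:3.5,9.4  0.26:1.3,9.9  0.04:-0.9,10.0
```

Emit:
{"api": "play_rows", "payload": {
  "series": [
    {"fingers":1,"dx":9.3,"dy":-3.6,"dz":0,"turn":0},
    {"fingers":1,"dx":9.6,"dy":-2.6,"dz":0,"turn":0},
    {"fingers":1,"dx":9.9,"dy":-1.2,"dz":0,"turn":0},
    {"fingers":1,"dx":10,"dy":0.7,"dz":0,"turn":0},
    {"fingers":1,"dx":9.6,"dy":2.7,"dz":0,"turn":0},
    {"fingers":1,"dx":8.8,"dy":4.7,"dz":0,"turn":0},
    {"fingers":1,"dx":7.5,"dy":6.6,"dz":0,"turn":0},
    {"fingers":1,"dx":5.9,"dy":8.1,"dz":0,"turn":0},
    {"fingers":1,"dx":4.0,"dy":9.2,"dz":0,"turn":0}
  ]
}}

```text
clock: 20.33
position: [0.5595, 0.1685, 0.097]
ee_rot: [0.047, 0.789, 0.613, -0.017]
contact_force: [-10.1, -6.0, 6.5]
width: 0.0117
```

```bash
python3 -c "
from fit import *
s=report()"
```

```text
20.3333 [0.5595 0.1685 0.097 ] [ 0.047  0.789  0.613 -0.017] [-10.1  -6.    6.5] 0.0117 ang -0.016 r 0.0292
TRUE (np.float64(6.208676834323123), np.float64(0.029732800338385056))
tool z [ 0.032 -0.095 -0.995] q [ 0.239  0.38   1.667 -0.113  1.088 -1.03 ] M [-1.04  1.4  -0.21]
```

Emit:
{"api": "play_rows", "payload": {
  "series": [
    {"fingers":1,"dx":-2.2,"dy":9.7,"dz":0,"turn":0},
    {"fingers":1,"dx":-4.2,"dy":9.1,"dz":0,"turn":0},
    {"fingers":1,"dx":-6.1,"dy":8.0,"dz":0,"turn":0},
    {"fingers":1,"dx":-7.7,"dy":6.4,"dz":0,"turn":0},
    {"fingers":1,"dx":-8.9,"dy":4.5,"dz":0,"turn":0},
    {"fingers":1,"dx":-9.7,"dy":2.3,"dz":0,"turn":0},
    {"fingers":1,"dx":-10,"dy":0,"dz":0,"turn":0},
    {"fingers":1,"dx":-9.7,"dy":-2.3,"dz":0,"turn":0},
    {"fingers":1,"dx":-8.9,"dy":-4.5,"dz":0,"turn":0},
    {"fingers":1,"dx":-7.6,"dy":-6.4,"dz":0,"turn":0}
  ]
}}

```text
clock: 21.17
position: [0.502, 0.1724, 0.0977]
ee_rot: [0.075, 0.783, 0.617, -0.018]
contact_force: [10.5, 2.9, -9.4]
width: 0.0124
```

Emit:
{"api": "play_rows", "payload": {
  "series": [
    {"fingers":1,"dx":-3.5,"dy":-9.4,"dz":0,"turn":0},
    {"fingers":1,"dx":-1.4,"dy":-9.9,"dz":0,"turn":0},
    {"fingers":1,"dx":0.8,"dy":-10,"dz":0,"turn":0},
    {"fingers":1,"dx":3.0,"dy":-9.5,"dz":0,"turn":0},
    {"fingers":1,"dx":5.1,"dy":-8.6,"dz":0,"turn":0},
    {"fingers":1,"dx":7.0,"dy":-7.1,"dz":0,"turn":0},
    {"fingers":1,"dx":8.5,"dy":-5.2,"dz":0,"turn":0},
    {"fingers":1,"dx":9.4,"dy":-3.0,"dz":0,"turn":0}
  ]
}}

```text
clock: 21.83
position: [0.538, 0.1326, 0.097]
ee_rot: [0.057, 0.789, 0.611, 0.008]
contact_force: [-7.4, 14.4, 7.3]
width: 0.0124
```

```bash
python3 -c "
from fit import *
s=report()"
```

```text
21.8333 [0.538  0.1326 0.097 ] [0.057 0.789 0.611 0.008] [-7.4 14.4  7.3] 0.0124 ang 1.468 r 0.0325
TRUE (np.float64(1.4732161825427952), np.float64(0.030888403803907883))
tool z [ 0.082 -0.081 -0.993] q [ 0.181  0.312  1.781 -0.114  0.986 -1.077] M [2.55 1.03 0.19]
```

Emit:
{"api": "play_rows", "payload": {
  "series": [
    {"fingers":1,"dx":6.8,"dy":1.7,"dz":0,"turn":0},
    {"fingers":1,"dx":6.3,"dy":3.0,"dz":0,"turn":0},
    {"fingers":1,"dx":5.7,"dy":4.1,"dz":0,"turn":0}
  ]
}}

```text
clock: 22.08
position: [0.5488, 0.1389, 0.0973]
ee_rot: [0.053, 0.79, 0.611, -0.001]
contact_force: [-3.5, -3.8, 5.0]
width: 0.0122
```

```bash
python3 -c "
from fit import *
s=report()"
```

```text
22.0833 [0.5488 0.1389 0.0973] [ 0.053  0.79   0.611 -0.001] [-3.5 -3.8  5. ] 0.0122 ang 1.078 r 0.0313
TRUE (np.float64(1.052484477298943), np.float64(0.02979851811786362))
tool z [ 0.063 -0.085 -0.994] q [ 0.189  0.337  1.739 -0.112  1.022 -1.072] M [-0.55  0.63 -0.12]
```

Emit:
{"api": "play_rows", "payload": {
  "series": [
    {"fingers":1,"dx":5.4,"dy":4.5,"dz":0,"turn":0},
    {"fingers":1,"dx":4.7,"dy":5.2,"dz":0,"turn":0},
    {"fingers":1,"dx":3.0,"dy":4.4,"dz":0,"turn":0}
  ]
}}

```text
clock: 22.33
position: [0.5551, 0.1461, 0.0974]
ee_rot: [0.053, 0.789, 0.612, -0.011]
contact_force: [-1.7, -4.8, 1.2]
width: 0.012
```

```bash
python3 -c "
from fit import *
s=report()"
```

```text
22.3333 [0.5551 0.1461 0.0974] [ 0.053  0.789  0.612 -0.011] [-1.7 -4.8  1.2] 0.012 ang 0.767 r 0.0305
TRUE (np.float64(0.7163360188387013), np.float64(0.029509545116878675))
tool z [ 0.047 -0.097 -0.994] q [ 0.206  0.358  1.705 -0.121  1.056 -1.054] M [-0.64  0.22 -0.11]
```

Emit:
{"api": "play_rows", "payload": {
  "series": [
    {"fingers":1,"dx":3.1,"dy":5.1,"dz":0,"turn":0},
    {"fingers":1,"dx":2.2,"dy":4.6,"dz":0,"turn":0}
  ]
}}

```text
clock: 22.5
position: [0.5573, 0.1503, 0.0974]
ee_rot: [0.055, 0.789, 0.612, -0.017]
contact_force: [-2.4, -5.8, 1.4]
width: 0.0123
```

```bash
python3 -c "
from fit import *
s=report()"
```

```text
22.5 [0.5573 0.1503 0.0974] [ 0.055  0.789  0.612 -0.017] [-2.4 -5.8  1.4] 0.0123 ang 0.61 r 0.0301
TRUE (np.float64(0.5478098591387712), np.float64(0.029416892408198267))
tool z [ 0.04  -0.107 -0.993] q [ 0.218  0.368  1.688 -0.129  1.073 -1.041] M [-0.7   0.2  -0.08]
```

Emit:
{"api": "play_rows", "payload": {
  "series": [
    {"fingers":1,"dx":-3.9,"dy":-9.2,"dz":0,"turn":0},
    {"fingers":1,"dx":-5.2,"dy":-8.5,"dz":0,"turn":0},
    {"fingers":1,"dx":-7.0,"dy":-7.2,"dz":0,"turn":0},
    {"fingers":1,"dx":-8.4,"dy":-5.4,"dz":0,"turn":0},
    {"fingers":1,"dx":-9.4,"dy":-3.4,"dz":0,"turn":0},
    {"fingers":1,"dx":-9.9,"dy":-1.2,"dz":0,"turn":0},
    {"fingers":1,"dx":-9.9,"dy":1.1,"dz":0,"turn":0},
    {"fingers":1,"dx":-9.4,"dy":3.3,"dz":0,"turn":0},
    {"fingers":1,"dx":-8.3,"dy":5.5,"dz":0,"turn":0}
  ]
}}

```text
clock: 23.25
position: [0.5073, 0.1439, 0.0979]
ee_rot: [0.051, 0.792, 0.608, 0.017]
contact_force: [4.5, 3.1, -9.8]
width: 0.0118
```

```bash
python3 -c "
from fit import *
s=report()"
```

```text
23.25 [0.5073 0.1439 0.0979] [0.051 0.792 0.608 0.017] [ 4.5  3.1 -9.8] 0.0118 ang 2.549 r 0.031
TRUE (np.float64(2.592865707865772), np.float64(0.030643429065664578))
tool z [ 0.088 -0.06  -0.994] q [ 0.2    0.269  1.842 -0.093  0.958 -1.059] M [ 0.52 -0.63  0.08]
```

Emit:
{"api": "play_rows", "payload": {
  "series": [
    {"fingers":1,"dx":-3.7,"dy":4.7,"dz":0,"turn":0},
    {"fingers":1,"dx":-3.1,"dy":5.1,"dz":0,"turn":0},
    {"fingers":1,"dx":-2.4,"dy":5.5,"dz":0,"turn":0},
    {"fingers":1,"dx":-1.8,"dy":5.7,"dz":0,"turn":0},
    {"fingers":1,"dx":-1.2,"dy":5.9,"dz":0,"turn":0}
  ]
}}

```text
clock: 23.67
position: [0.5007, 0.1623, 0.0978]
ee_rot: [0.06, 0.79, 0.61, 0.017]
contact_force: [3.7, -1.9, -3.7]
width: 0.0119
```

```bash
python3 -c "
from fit import *
s=report()"
```

```text
23.6667 [0.5007 0.1623 0.0978] [0.06  0.79  0.61  0.017] [ 3.7 -1.9 -3.7] 0.0119 ang 3.202 r 0.03
TRUE (np.float64(3.251698039984635), np.float64(0.03077159538733823))
tool z [ 0.1   -0.075 -0.992] q [ 0.252  0.268  1.848 -0.12   0.951 -0.997] M [-0.03 -0.51 -0.  ]
```

Emit:
{"api": "play_rows", "payload": {
  "series": [
    {"fingers":1,"dx":0,"dy":5,"dz":0,"turn":0},
    {"fingers":1,"dx":0.4,"dy":5,"dz":0,"turn":0},
    {"fingers":1,"dx":0.8,"dy":4.9,"dz":0,"turn":0}
  ]
}}

```text
clock: 23.92
position: [0.5015, 0.1705, 0.0976]
ee_rot: [0.065, 0.788, 0.611, 0.012]
contact_force: [1.9, -20.5, 1.5]
width: 0.0119
```

```bash
python3 -c "
from fit import *
s=report()"
```

```text
23.9167 [0.5015 0.1705 0.0976] [0.065 0.788 0.611 0.012] [  1.9 -20.5   1.5] 0.0119 ang -2.803 r 0.0298
TRUE (np.float64(3.527977259118232), np.float64(0.03092742379253953))
tool z [ 0.098 -0.088 -0.991] q [ 0.277  0.277  1.834 -0.137  0.963 -0.968] M [-2.95 -0.29 -0.31]
```

Emit:
{"api": "play_rows", "payload": {
  "series": [
    {"fingers":1,"dx":0,"dy":0,"dz":0,"turn":0},
    {"fingers":1,"dx":0,"dy":-1,"dz":0,"turn":0},
    {"fingers":1,"dx":0,"dy":-3.5,"dz":0,"turn":0},
    {"fingers":1,"dx":0,"dy":-3.5,"dz":0,"turn":0}
  ]
}}

```text
clock: 24.25
position: [0.5008, 0.1635, 0.0978]
ee_rot: [0.064, 0.789, 0.611, 0.012]
contact_force: [-0.4, 8.0, -0.5]
width: 0.0121
```

```bash
python3 -c "
from fit import *
s=report()"
```

```text
24.25 [0.5008 0.1635 0.0978] [0.064 0.789 0.611 0.012] [-0.4  8.  -0.5] 0.0121 ang 3.243 r 0.0298
TRUE (np.float64(3.297881592563806), np.float64(0.030587424106814594))
tool z [ 0.097 -0.086 -0.992] q [ 0.262  0.273  1.84  -0.132  0.961 -0.984] M [1.79 0.07 0.15]
```

Emit:
{"api": "play_rows", "payload": {
  "series": [
    {"fingers":1,"dx":0.2,"dy":4,"dz":0,"turn":0},
    {"fingers":1,"dx":0.4,"dy":4,"dz":0,"turn":0}
  ]
}}

```text
clock: 24.42
position: [0.5013, 0.1697, 0.0977]
ee_rot: [0.065, 0.789, 0.611, 0.011]
contact_force: [2.5, -10.9, -3.0]
width: 0.012
```

```bash
python3 -c "
from fit import *
s=report()"
```

```text
24.4167 [0.5013 0.1697 0.0977] [0.065 0.789 0.611 0.011] [  2.5 -10.9  -3. ] 0.012 ang -2.833 r 0.0297
TRUE (np.float64(3.4996594718390077), np.float64(0.030842528550942053))
tool z [ 0.097 -0.089 -0.991] q [ 0.275  0.277  1.834 -0.136  0.966 -0.969] M [-1.43 -0.35 -0.13]
```

Run:
```python
from h import *
im=get_image("side"); np.save("a.npy",im["pixels"])
```

Emit:
{"api": "play_rows", "payload": {
  "series": [
    {"fingers":1,"dx":0,"dy":0,"dz":0,"turn":0},
    {"fingers":1,"dx":0,"dy":-3,"dz":0,"turn":0},
    {"fingers":1,"dx":0,"dy":-3.5,"dz":0,"turn":0},
    {"fingers":1,"dx":0,"dy":-3.5,"dz":0,"turn":0}
  ]
}}

```text
clock: 24.8
position: [0.5008, 0.1631, 0.0978]
ee_rot: [0.062, 0.789, 0.611, 0.012]
contact_force: [-0.9, 12.3, -1.3]
width: 0.0122
```

Run:
```python
from fit import *
report()
im=get_image("side"); a=np.load("a.npy")
f=lambda i:cv2.resize(np.clip(i[170:250,250:330].astype(float)*1.6+30,0,255).astype(np.uint8),(400,400),interpolation=2)
cv2.imwrite("pics/c7.png",np.hstack([f(a),f(im["pixels"])])[:,:,::-1])
```

```text
24.8 [0.5008 0.1631 0.0978] [0.062 0.789 0.611 0.012] [-0.9 12.3 -1.3] 0.0122 ang 3.229 r 0.0298
TRUE (np.float64(3.2828363363942303), np.float64(0.030573115888428773))
tool z [ 0.095 -0.083 -0.992] q [ 0.259  0.272  1.841 -0.128  0.961 -0.989] M [2.52 0.22 0.21]
```

View pics/c7.png

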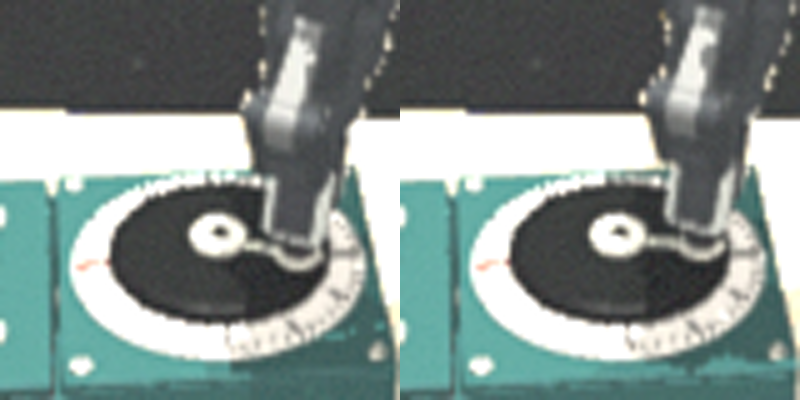

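Emit:
{"api": "play_rows", "payload": {
  "series": [
    {"fingers":1,"dx":0,"dy":0,"dz":0,"turn":0},
    {"fingers":-1,"dx":0,"dy":0,"dz":0,"turn":0},
    {"fingers":-1,"dx":0,"dy":0,"dz":0,"turn":0},
    {"fingers":-1,"dx":0,"dy":0,"dz":0,"turn":0},
    {"fingers":-1,"dx":0,"dy":0,"dz":0,"turn":0},
    {"fingers":-1,"dx":0,"dy":0,"dz":15,"turn":0},
    {"fingers":-1,"dx":0,"dy":0,"dz":18,"turn":0},
    {"fingers":-1,"dx":0,"dy":0,"dz":18,"turn":0},
    {"fingers":-1,"dx":0,"dy":0,"dz":10,"turn":0},
    {"fingers":-1,"dx":0,"dy":0,"dz":0,"turn":0}
  ]
}}

```text
clock: 25.68
position: [0.4985, 0.1607, 0.1605]
ee_rot: [0.062, 0.789, 0.611, 0.009]
contact_force: [-0.7, -0.4, -0.4]
width: 0.0852
```

Emit:
{"api": "play_rows", "payload": {
  "series": [
    {"fingers":-1,"dx":11,"dy":1,"dz":0,"turn":-0.12},
    {"fingers":-1,"dx":11,"dy":1,"dz":0,"turn":-0.12},
    {"fingers":-1,"dx":11,"dy":1,"dz":0,"turn":-0.12},
    {"fingers":-1,"dx":11,"dy":1,"dz":0,"turn":-0.12},
    {"fingers":-1,"dx":11,"dy":1,"dz":0,"turn":-0.12},
    {"fingers":-1,"dx":11,"dy":1,"dz":0,"turn":-0.12},
    {"fingers":-1,"dx":11,"dy":1,"dz":0,"turn":-0.12},
    {"fingers":-1,"dx":11,"dy":1,"dz":0,"turn":-0.12},
    {"fingers":-1,"dx":11,"dy":1,"dz":0,"turn":-0.12},
    {"fingers":-1,"dx":8,"dy":1,"dz":0,"turn":-0.06},
    {"fingers":-1,"dx":0,"dy":0,"dz":0,"turn":0}
  ]
}}

```text
clock: 26.6
position: [0.606, 0.1674, 0.1535]
ee_rot: [0.058, 0.996, 0.064, -0.032]
contact_force: [0.3, 0.8, -0.5]
width: 0.0855
```

```bash
python3 -c "
from fit import *
s=report(); w,x,y,z=s['ee_rot']; print(np.degrees(np.arctan2(2*(x*y+w*z),1-2*(y*y+z*z))), s['position'][:2]-.02*tz(s['ee_rot']))"
```

```text
26.6 [0.606  0.1674 0.1535] [ 0.058  0.996  0.064 -0.032] [ 0.3  0.8 -0.5] 0.0855 ang 0.087 r 0.0755
TRUE (np.float64(0.05955419175097683), np.float64(0.07728059989023875))
tool z [-0.056 -0.12  -0.991] q [ 0.222  0.445  1.408 -0.107  1.371  0.119] M [ 0.07 -0.03 -0.02]
7.130648614485729 [0.60713222 0.16974502]
```

Emit:
{"api": "play_rows", "payload": {
  "series": [
    {"fingers":-1,"dx":3.5,"dy":3,"dz":-15,"turn":0},
    {"fingers":-1,"dx":3,"dy":2.5,"dz":-15,"turn":0},
    {"fingers":-1,"dx":0.5,"dy":0.5,"dz":-14,"turn":0},
    {"fingers":-1,"dx":0,"dy":0,"dz":-10,"turn":0},
    {"fingers":-1,"dx":0,"dy":0,"dz":0,"turn":0}
  ]
}}

```text
clock: 27.02
position: [0.6108, 0.172, 0.0949]
ee_rot: [0.059, 0.995, 0.068, -0.034]
contact_force: [0.2, -0.1, 0.2]
width: 0.0855
```

Emit:
{"api": "play_rows", "payload": {
  "series": [
    {"fingers":-0.5,"dx":2,"dy":1,"dz":-2,"turn":0},
    {"fingers":0.2,"dx":0,"dy":0,"dz":0,"turn":0},
    {"fingers":1,"dx":0,"dy":0,"dz":0,"turn":0},
    {"fingers":1,"dx":0,"dy":0,"dz":0,"turn":0},
    {"fingers":1,"dx":0,"dy":0,"dz":0,"turn":0},
    {"fingers":1,"dx":0,"dy":0,"dz":0,"turn":0},
    {"fingers":1,"dx":0,"dy":0,"dz":0,"turn":0}
  ],
  "squeeze": 30
}}

```text
clock: 27.6
position: [0.6143, 0.1732, 0.0952]
ee_rot: [0.059, 0.995, 0.069, -0.031]
contact_force: [3.1, -0.2, -4.6]
width: 0.0079
```

Run:
```python
from fit import *
report()
# lid arc: bar rel hinge box (-94,31), per row positions
for th in np.arange(0,1.61,.1):
    c,s=np.cos(th),np.sin(th); print(round(th,1),round((-94*c+31*s)+94,1),round(94*s+31*c-31,1),end=" | ")
```

```text
27.6 [0.6143 0.1732 0.0952] [ 0.059  0.995  0.069 -0.031] [ 3.1 -0.2 -4.6] 0.0079 ang 0.022 r 0.0842
TRUE (np.float64(6.281685802094205), np.float64(0.08608485194336747))
tool z [-0.054 -0.121 -0.991] q [ 0.229  0.501  1.464 -0.112  1.259  0.129] M [ 0.13 -0.54  0.01]
0.0 0.0 0.0 | 0.1 3.6 9.2 | 0.2 8.0 18.1 | 0.3 13.4 26.4 | 0.4 19.5 34.2 | 0.5 26.4 41.3 | 0.6 33.9 47.7 | 0.7 42.1 53.3 | 0.8 50.7 58.0 | 0.9 59.9 61.9 | 1.0 69.3 64.8 | 1.1 79.0 66.8 | 1.2 88.8 67.8 | 1.3 98.7 67.9 | 1.4 108.6 66.9 | 1.5 118.3 65.0 | 1.6 127.7 62.1 |
```

Emit:
{"api": "play_rows", "payload": {
  "series": [
    {"fingers":1,"dx":1.0,"dy":0.1,"dz":3.5,"turn":0},
    {"fingers":1,"dx":1.5,"dy":0.2,"dz":3.5,"turn":0},
    {"fingers":1,"dx":1.5,"dy":0.2,"dz":3.5,"turn":0}
  ]
}}

```text
clock: 27.85
position: [0.6176, 0.1736, 0.1043]
ee_rot: [0.059, 0.995, 0.069, -0.033]
contact_force: [2.0, 1.0, -6.0]
width: 0.0079
```

Emit:
{"api": "play_rows", "payload": {
  "series": [
    {"fingers":1,"dx":5,"dy":0.6,"dz":10,"turn":0},
    {"fingers":1,"dx":6,"dy":0.8,"dz":9.5,"turn":0},
    {"fingers":1,"dx":6.8,"dy":0.9,"dz":9,"turn":0},
    {"fingers":1,"dx":7.6,"dy":1,"dz":8.2,"turn":0},
    {"fingers":1,"dx":8.4,"dy":1.1,"dz":7.4,"turn":0},
    {"fingers":1,"dx":9,"dy":1.1,"dz":6.6,"turn":0}
  ]
}}

```text
clock: 28.35
position: [0.6561, 0.1785, 0.1515]
ee_rot: [0.059, 0.995, 0.069, -0.041]
contact_force: [0.0, 0.4, -7.7]
width: 0.0077
```

```bash
python3 -c "
from fit import *
report()"
```

```text
28.35 [0.6561 0.1785 0.1515] [ 0.059  0.995  0.069 -0.041] [ 0.   0.4 -7.7] 0.0077 ang 0.015 r 0.1263
TRUE (np.float64(6.282574499336826), np.float64(0.12856931002111102))
tool z [-0.074 -0.124 -0.99 ] q [ 0.222  0.533  1.262 -0.105  1.448  0.101] M [ 0.12 -0.08 -0.03]
```

Run:
```python
from h import *
t=get_image("top");s=get_image("side")
print(atz(s,(171.3,254.7),0).round(3),atz(s,(178.3,167),.1).round(3),atz(s,(178.3,167),.15).round(3))
for u in((239,134.5),(315,134.5),(275,134.7)): print(u,atz(t,u,0).round(3),atz(t,u,.1).round(3),atz(t,u,.15).round(3))
```

```text
[0.77  0.172 0.   ] [0.784 0.006 0.1  ] [0.756 0.087 0.15 ]
(239, 134.5) [0.774 0.296 0.   ] [0.734 0.282 0.1  ] [0.715 0.275 0.15 ]
(315, 134.5) [0.777 0.099 0.   ] [0.737 0.106 0.1  ] [0.718 0.11  0.15 ]
(275, 134.7) [0.775 0.202 0.   ] [0.735 0.199 0.1  ] [0.716 0.197 0.15 ]
```

Emit:
{"api": "play_rows", "payload": {
  "series": [
    {"fingers":1,"dx":9,"dy":1.1,"dz":5,"turn":0},
    {"fingers":1,"dx":9.5,"dy":1.2,"dz":4,"turn":0},
    {"fingers":1,"dx":9.8,"dy":1.2,"dz":3,"turn":0}
  ]
}}

```text
clock: 28.7
position: [0.6782, 0.1813, 0.1625]
ee_rot: [0.06, 0.995, 0.069, -0.048]
contact_force: [-1.3, -0.4, -2.7]
width: 0.0069
```

Emit:
{"api": "play_rows", "payload": {
  "series": [
    {"fingers":1,"dx":10,"dy":1.3,"dz":0,"turn":0},
    {"fingers":1,"dx":10.5,"dy":1.3,"dz":0,"turn":0},
    {"fingers":1,"dx":10.5,"dy":1.3,"dz":-0.5,"turn":0},
    {"fingers":1,"dx":10.5,"dy":1.3,"dz":-1,"turn":0},
    {"fingers":1,"dx":10,"dy":1.3,"dz":-1.5,"turn":0}
  ]
}}

```text
clock: 29.12
position: [0.7203, 0.1864, 0.1708]
ee_rot: [0.062, 0.994, 0.069, -0.055]
contact_force: [-0.2, -0.8, 2.1]
width: -0.0003
```

Run:
```python
from fit import *
report()
b=get_image("side")
p=np.clip(b["pixels"][90:250,170:330].astype(float)*1.5+25,0,255).astype(np.uint8)
cv2.imwrite("pics/c8.png",cv2.resize(p,(600,600),interpolation=2)[:,:,::-1])
```

```text
29.1167 [0.7203 0.1864 0.1708] [ 0.062  0.994  0.069 -0.055] [-0.2 -0.8  2.1] -0.0003 ang 0.011 r 0.191
TRUE (np.float64(0.0005741935059768999), np.float64(0.1936646092635912))
tool z [-0.102 -0.13  -0.986] q [ 0.214  0.642  1.014 -0.106  1.614  0.077] M [-0.02  0.16 -0.02]
```

View pics/c8.png

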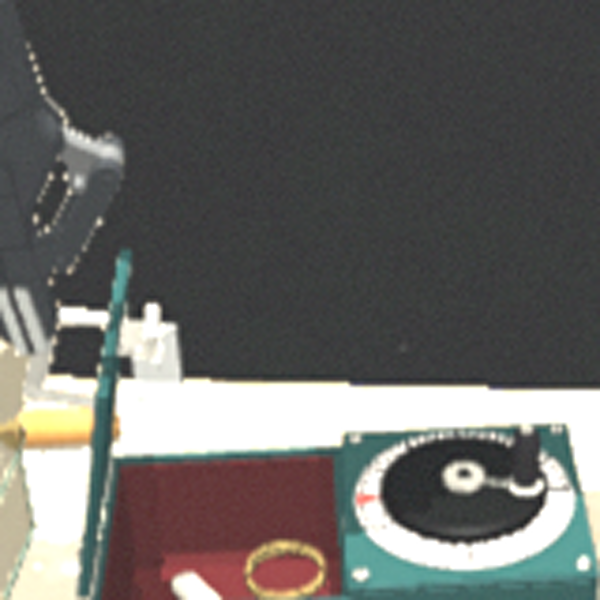

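Emit:
{"api": "play_rows", "payload": {
  "series": [
    {"fingers":1,"dx":0,"dy":0,"dz":10,"turn":0},
    {"fingers":1,"dx":0,"dy":0,"dz":20,"turn":0},
    {"fingers":1,"dx":0,"dy":0,"dz":20,"turn":0},
    {"fingers":1,"dx":-5,"dy":0,"dz":20,"turn":0},
    {"fingers":1,"dx":-5,"dy":0,"dz":15,"turn":0},
    {"fingers":1,"dx":0,"dy":0,"dz":0,"turn":0},
    {"fingers":1,"dx":0,"dy":0,"dz":0,"turn":0}
  ]
}}

```text
clock: 29.75
position: [0.7083, 0.186, 0.2658]
ee_rot: [0.062, 0.994, 0.069, -0.053]
contact_force: [0.1, 0.1, -0.0]
width: -0.0001
```

Run:
```python
from fit import *
report()
b=get_image("side")
cv2.imwrite("pics/c9.png",cv2.resize(b["pixels"],(784,588),interpolation=2)[:,:,::-1])
for l in("jar","mould_low","notebook","pencil","tweezers"):
    q=masks_of(b,l); print(l,q[0]["xy"] if q else None)
```

```text
29.75 [0.7083 0.186  0.2658] [ 0.062  0.994  0.069 -0.053] [ 0.1  0.1 -0. ] -0.0001 ang 0.006 r 0.179
TRUE (np.float64(6.277911334075063), np.float64(0.181669996634425))
tool z [-0.098 -0.13  -0.987] q [ 0.217  0.596  0.874 -0.109  1.795  0.061] M [ 0.04 -0.01 -0.02]
jar [376.3, 233.7]
mould_low [369.3, 210.8]
notebook [386.6, 302.8]
pencil [208.8, 309.0]
tweezers [300.9, 310.5]
```

View pics/c9.png

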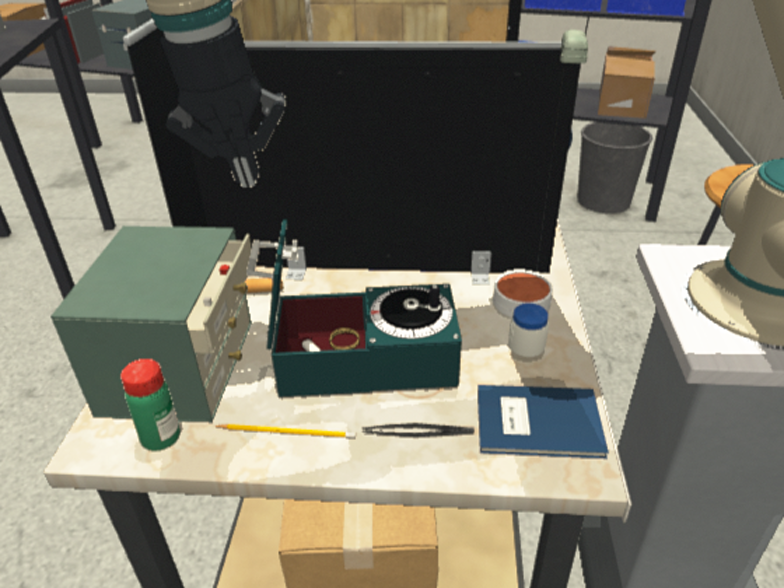

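The lid stands near upright, about (280,285), the gripper hangs clear at (245,180), and the other things are where they were.

```bash
python3 -c "
from rig import sign_off
print(sign_off())"
```

```text
the job is handed in; nothing more can be done
None
```

The box is open and the job is handed in at about 30 s of the 64 s allowed. The lid stands near upright, at about 1.4 rad judging from the picture.

**Dial:**
- I turned clockwise over two full turns and stopped at 2.11 rad (4 is 2.094).
- I then turned anticlockwise past 1 once and stopped the second time at 0.55 rad (1 is 0.524).
- Turning clockwise again, it caught at about 3.5 rad, just before 7. The tool read about 20 N there, so I stopped and let it relax.

**Last checks:** The robot touches nothing (force about 0 N) and hangs clear of the lid. By the side camera the jar, mould, notebook, pencil and tweezers are within about 2 pixels of where they started.

**What went wrong or disagreed:**
- **Fingertips:** they sat over 20 mm higher than the stated tool position implies, so my first grasp closed on air.
- **First clockwise attempt:** one run stalled and slipped back because the tool tilted under load. I then counted two fresh clockwise turns from there. The dial also slipped back about 0.4 rad once more during those turns, before reaching 4.
- **Catch:** the dial was not dead solid. It had about 0.2 rad of play with a firm stop at each end, 8 to 20 N at the tool in my tests. I took it as caught, and the lid then lifted with about 6 to 8 N at the gripper.
- **Lid:** near the top the fingers slipped off the bar, with the lid already well open.

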